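# Load two lens blanks into the sloping rinse carrier and fold down its hold-down bar

### The arm

A 7-joint arm with a two-finger parallel gripper is mounted at the origin on a cart in front of the work surface, level with it; the furniture and walls round the work are solid. World frame = base frame: x ahead of the robot, y to its left, z up, the work surface at z = 0. Lengths are in m, angles in rad, forces in N, time in s.
With the tool pointing down it reaches from about 0.425 to 0.875 m from the base axis. Payload 8.4 kg.
Tool frame: the origin (TCP) lies midway between the tips of the shut fingers; the grasp point (between the pads) lies robot.pinch_z behind it (robot.pinch_z is the distance from the TCP to the grasp point, in m); z points along the fingers, y is the direction in which the jaws open and shut (so a half turn about z gives the same grasp; the last joint's range is limited). The gripper opens to 85 mm and grips with 20 to 120 N. Pads are 22 mm wide; open, the fingers measure 114 mm over their backs; the gripper's body (76 mm by 85 mm) begins 54 mm behind the grasp point. The pads swing forward as they close: fully open they stand 13 mm farther back than shut.
Start: joints at [-1.386, 0.333, 0.04, 1.465, -0.013, 1.343, -0.059], TCP at [0.182, 0.624, 0.199] pointing down, gripper open.
Joint ranges: [-2.58, 2.58], [-0.38, 2.09], [-1.3, 1.39], [0.25, 2.4], [-1.5, 4.64], [0.08, 2.09], [-2.65, 2.65]. Speed limits (rad/s): [2.22, 2.22, 2.79, 2.79, 3.14, 3.14, 3.14].

### API

Orientations are given as a unit quaternion [x, y, z, w].
In Python, from bench import status, grab_frame, camera_params, finish_job, robot gives the robot as it stands.
- The arm moves only by the tool carry_out, never from a script. Its arguments are lists of equal length, an entry for each row: "slide": the shift along the world's x, y, z in mm, a list of three; "yaw": the turn about the world's z in rad; "claw": the closure in counts, from 0 (fully open) to 255 (shut). A call has 1 to 20 rows; each row shifts and turns the pose as measured when the row begins; what a row does not reach is not made up. A row lasts 1/12 s, in which the tool goes at most 41.7 mm and 7.16 degrees, less where a joint would pass 70% of its speed; a pose out of reach is approached as far as the arm can. A call is refused whole if a number of a shift passes 41.7 or a number of a turn 0.125, either way. A call with a gripper value outside its range is refused whole. The fingers move at their own pace and stop on an object; "squeeze" is the grip in N (left out, the last holds). Time passes only in rows, so rows that do not move let the fingers close. It gives the time, the measured TCP pose, the force and the opening at its end, in the units of the state.
- status.state(): the state, without advancing time (a new reading comes with each control period).
- grab_frame(name): name is "scene" or "top" or "wrist"; returns the picture (400x640x3 uint8, blue, green, red); there is no depth.
- camera_params(name): a dict with "K" (3x3 intrinsics, pixels), "position" and "orientation" of the camera in the world; the wrist camera has in their place "tool_from_camera" (4x4, takes a point from camera to tool coordinates, whose origin is the TCP and whose axes are the flange's). Camera axes: x right, y down, z forward; pixel columns grow to the right and rows downward; lengths in m; the calibration is good to about 2 mm. A picture is of the moment at which its call begins: read the wrist's pose just before it. camera_params takes no time and is no camera call.
- finish_job(): hands the job in, once; it reports no verdict.
The state is a dict: "clock": time; "joint_positions": joint angles; "qvel": joint speeds; "tau": joint torques, N m; "eef_pos": TCP position; "tcp_rot": TCP orientation; "force": force on the tool from outside, world axes, zero at the start; "ft_torque": the same for the moment, N m; "finger_gap": finger opening in m.
Only numpy, scipy, OpenCV 4.12 (cv2) and the standard library are available. Lean on these libraries where they do the work, as an engineer would, in place of code of your own. Each camera call takes 0.05 s, during which the arm holds its last target. There are 200 camera calls.

### The job

Load the rinse carrier: lay the two clear lens blanks in its sloping blue ring nests, one blank flat in each nest, then fold the hold-down bar all the way down over them. The brown-tinted blank is not part of this job: leave it and the other things on the bench where they are.

Things in the scene. Friction and masses are not known exactly. Their poses are not given: they have to be found in the camera images.
- blank_a: first clear (pale, greyish-white) uncut lens blank: a round disc, 67 mm in diameter and 12 mm thick, lying flat and loose on the bench. Origin: centre of its underside, z up through its top. Held across its rim by two facing points of the rim.
- blank_b: second clear (pale, greyish-white) lens blank, just like the first (67 mm diameter, 12 mm thick); origin at the centre of its underside.
- blank_brown: brown-tinted lens blank of the same size (67 mm diameter, 12 mm thick), lying among the clear ones; not to be used. Origin at the centre of its underside.
- carrier: fixed rinse carrier: a steel deck 231 mm wide and 114 mm deep that slopes 30 degrees up away from the robot, over a white drip tray 142 x 250 mm. Origin: centre of the underside on the bench; x points away from the robot side (uphill), y to the carrier's left, z up.
- nest_left (a point): centre of the floor of the left ring nest (carrier's +y side). Axes: x uphill along the slope, y along the carrier's width, z square out of the deck (30 degrees off vertical). A blank seated flat has its origin here. Inside diameter 72 mm with a 2 mm lead-in, outside 81 mm.
- nest_right (a point): centre of the floor of the right ring nest (-y side), otherwise as the left one; the nests are 116 mm apart.
- bar (a joint): hinge angle of the hold-down bar, rad: 0 = folded fully down (its stop; it then passes 1.3 mm above seated blanks), up to 2.4 = swung up and back. Friction hinge: stays where it is put. The hinge runs along the carrier's y at the uphill edge. The bar is a U of 6 mm rod: two 50 mm arms at y = +-108 mm, joined by a cross bar.
- bar_grip (a point): centre of the red grip sleeve (10 mm diameter, 30 mm long, axis along y) in the middle of the cross bar, between the nests; moves with the bar, 50 mm from the hinge. Folded down it lies 17.5 mm above the deck, 10 mm uphill of the line through the nest centres. Its axes turn with the bar: x from grip to hinge, y along the bar.
- bar_hinge (a point): middle of the bar's hinge line, at the uphill edge of the deck, 60 mm uphill of the line through the nest centres and 17.5 mm above the deck. The point's axes turn with the bar: x from grip to hinge, y along the hinge line.
- spray_bottle: lens cleaner spray bottle, blue with white nozzle, 38 mm diameter, 120 mm tall, standing behind the carrier; a bystander. Origin at the centre of its underside.
- glasses_case: dark blue glasses case, 60 x 150 x 36 mm, lying in front of the carrier on the right; a bystander. Origin at the centre of its underside, y along its length.
- screwdriver: small red screwdriver, 115 mm long and 10 mm thick, lying on the bench between blanks and carrier; a bystander. Origin under its middle, y along its length.
- deck: the carrier's slatted steel deck, fixed to it; each nest on it is two blue ring arcs, 9 mm high, on the uphill and the downhill side, which leave open gaps 41 mm wide on the nest's +y and -y sides for the fingers, with only flat deck there. Origin: on the deck's top surface midway between the nests; axes as the nests'.
Mind the look-alikes: they are no part of the job. Leave any turquoise look-alike of the blank_b alone.

How it is judged:
By the outcome, as a careful person would: the job done as asked, in the order asked, and still so for the second after the job is handed in, with the robot touching nothing.
It also fails if it takes over 72 s, if anything falls off the work surface, if the arm or the gripper's body presses on something with over 40 N, if the wrist force passes 120 N, or if a joint passes its speed limit or range.

## Working session

There is one attempt and no reset: what is moved stays moved. The work goes in short steps, Python scripts to look and compute and a tool call to move; the robot and the scene stay as the last step left them, time stands still between calls to the robot, and variables do not carry over. Pictures are saved under pics/ and viewed, about 8 in all and at most 12, crops included, and the job is handed in when it is done.

Besides the shell and the picture viewer there is one more tool, called after "Call:" by a JSON object that holds its "op" and its "data", one argument or row to a line. carry_out: Moves the arm, as the interface text tells. Its arguments: {"type":"object","properties":{"slide":{"type":"array"},"yaw":{"type":"array"},"claw":{"type":"array"},"squeeze":{"type":"number"}},"required":["slide","yaw","claw"]}

```bash
ls; mkdir -p pics; python3 - <<'E'
from bench import *
import cv2,numpy as np
print(status.state()); print(robot.pinch_z, [a for a in dir(robot) if a[0]!='_'])
for n in("top","scene","wrist"):
    cv2.imwrite(f"pics/{n}0.png",grab_frame(n)); print(n,camera_params(n))
E
```

```text
pics
{'clock': 0.0, 'joint_positions': array([-1.38622792,  0.33393135,  0.03986528,  1.46625434, -0.01341013,
        1.34329004, -0.05850383]), 'qvel': array([-8.50021949e-05, -8.97192816e-04, -4.06931535e-04,  6.05019351e-04,
        1.90767954e-04, -1.38941324e-03, -2.01781458e-03]), 'tau': array([ 2.45394403e-06, -6.58554125e+01,  1.36567991e+00, -4.05558300e+01,
        1.68292044e-02,  1.28236230e-02, -1.09489608e-05]), 'eef_pos': array([0.18186616, 0.62352123, 0.19851625]), 'tcp_rot': array([ 1.41416050e-01,  9.89949921e-01, -8.05900104e-04, -6.56040572e-05]), 'force': array([-0.03192985,  0.03190837,  0.2633363 ]), 'ft_torque': array([ 0.04031354, -0.01747078,  0.01610114]), 'finger_gap': 0.08528294898444319}
0.0187 ['MotionError', 'pinch_z']
top {'K': array([[427.28009552,   0.        , 317.84172216],
       [  0.        , 427.28009552, 197.13155985],
       [  0.        ,   0.        ,   1.        ]]), 'position': array([ 0.4249176 , -0.01095529,  1.436091  ]), 'orientation': array([ 0.7129009 , -0.69958101,  0.03205637, -0.0364843 ])}
scene {'K': array([[472.0545321 ,   0.        , 312.83907026],
       [  0.        , 472.0545321 , 196.56360958],
       [  0.        ,   0.        ,   1.        ]]), 'position': array([-0.22191944, -0.8044044 ,  0.78255985]), 'orientation': array([ 0.81109299, -0.32443248,  0.17730493, -0.45324904])}
wrist {'K': array([[358.36346321,   0.        , 317.89904034],
       [  0.        , 358.36346321, 193.59632519],
       [  0.        ,   0.        ,   1.        ]]), 'tool_from_camera': array([[ 5.49721288e-04, -9.65609378e-01, -2.59996589e-01,
         6.50864288e-02],
       [ 9.99999772e-01,  6.33054164e-04, -2.36779549e-04,
        -7.78391630e-04],
       [ 3.93228476e-04, -2.59996399e-01,  9.65609506e-01,
        -1.73767525e-01],
       [ 0.00000000e+00,  0.00000000e+00,  0.00000000e+00,
         1.00000000e+00]])}
```

View pics/top0.png

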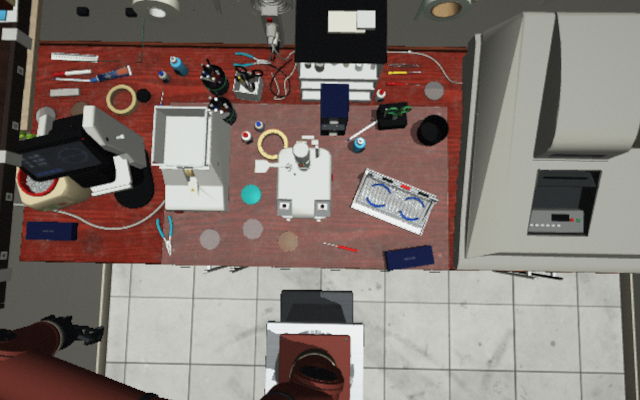

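View pics/scene0.png

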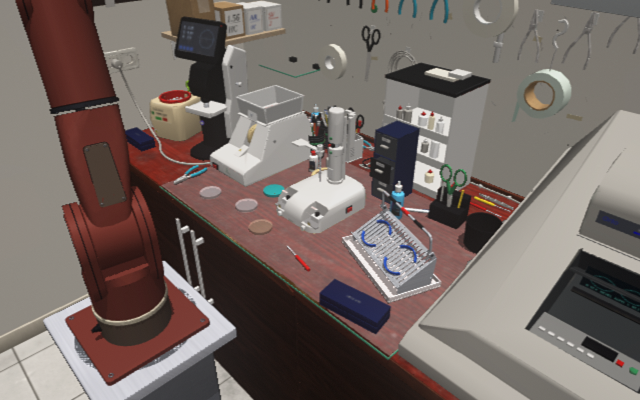

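The two pale discs at top (209,239) and (253,228) fit the clear blanks. The brown one is at (288,241) and the turquoise look-alike at (250,193). The carrier is at (395,200) with its bar up and the red grip at (405,186). Next I'll measure these and confirm with a crop.

```bash
cat > h.py <<'E'
import cv2,numpy as np
from scipy.spatial.transform import Rotation as R
from bench import *
def cam(n):
    p=camera_params(n); 
    if n!="wrist": return p["K"],R.from_quat(p["orientation"]).as_matrix(),np.array(p["position"])
    s=status.state(); T=p["tool_from_camera"]; Rt=R.from_quat(s["tcp_rot"]).as_matrix()
    return p["K"],Rt@T[:3,:3],Rt@T[:3,3]+s["eef_pos"]
def ray(c,uv):
    K,Rm,o=c; d=Rm@np.linalg.solve(K,[uv[0],uv[1],1.]); return o,d/np.linalg.norm(d)
def onz(c,uv,z):
    o,d=ray(c,uv); return o+d*(z-o[2])/d[2]
def tri(rs):
    A=[np.eye(3)-np.outer(d,d) for o,d in rs]; p=np.linalg.solve(sum(A),sum(a@o for a,(o,d) in zip(A,rs)))
    return p,[np.linalg.norm(a@(p-o))*1e3 for a,(o,d) in zip(A,rs)]
def proj(c,p):
    K,Rm,o=c; q=K@(Rm.T@(np.asarray(p)-o)); return q[:2]/q[2]
def blobs(mask,roi,amin):
    x0,y0,x1,y1=roi; m=np.zeros_like(mask); m[y0:y1,x0:x1]=mask[y0:y1,x0:x1]
    n,l,s,c=cv2.connectedComponentsWithStats(m,connectivity=8)
    return sorted([(int(s[i,4]),*np.round(c[i],1).tolist(),s[i,:4].tolist()) for i in range(1,n) if s[i,4]>=amin],key=lambda t:-t[0])
E
python3 - <<'E'
from h import *
t=cv2.imread("pics/top0.png"); s=cv2.imread("pics/scene0.png")
for im,n,rois in((t,"top",dict(car=(345,160,445,240))),(s,"scene",dict(car=(335,190,445,300)))):
    h=cv2.cvtColor(im,cv2.COLOR_BGR2HSV)
    print(n,"blue",blobs(cv2.inRange(h,(100,120,70),(130,255,255)),rois["car"],8))
    print(n,"red",blobs(cv2.inRange(h,(0,130,90),(8,255,255))|cv2.inRange(h,(172,130,90),(180,255,255)),rois["car"],5))
for u,v in((209,239),(253,228),(288,241),(250,193)):
    print((u,v),t[v,u],onz(cam("top"),(u,v),.012).round(3))
a=cv2.resize(t[175:265,185:305],None,fx=5,fy=5,interpolation=cv2.INTER_CUBIC)[:,:600]
b=cv2.resize(t[160:240,345:445],None,fx=4,fy=4,interpolation=cv2.INTER_CUBIC)
c=cv2.resize(s[185:300,335:445],None,fx=4,fy=4,interpolation=cv2.INTER_CUBIC)
cv2.imwrite("pics/b.png",a); 
o=np.zeros((460,840,3),np.uint8); o[:320,:400]=b; o[:460,400:840]=c; cv2.imwrite("pics/c.png",o[:,:800])
E
```

```text
top blue [(40, 374.2, 203.8, [367, 198, 18, 9]), (37, 407.1, 217.1, [400, 211, 18, 10]), (32, 382.5, 186.3, [372, 184, 19, 9]), (31, 415.7, 199.5, [406, 197, 18, 10])]
top red [(23, 405.2, 187.0, [401, 185, 9, 5])]
scene blue [(68, 340.2, 296.7, [335, 293, 15, 7]), (59, 409.4, 250.1, [400, 245, 17, 17]), (58, 389.3, 267.5, [384, 257, 16, 18]), (51, 385.3, 224.6, [377, 220, 15, 15]), (46, 366.0, 239.6, [361, 231, 15, 15]), (19, 399.2, 215.1, [396, 211, 6, 8]), (9, 393.8, 197.2, [392, 195, 5, 5]), (8, 403.5, 195.5, [403, 192, 2, 8])]
scene red [(54, 423.3, 195.3, [413, 190, 22, 11]), (34, 404.9, 210.9, [401, 207, 9, 9]), (18, 349.0, 208.9, [347, 207, 5, 5])]
(209, 239) [142 146 155] [0.417 0.358 0.012]
(253, 228) [139 142 152] [0.456 0.213 0.012]
(288, 241) [114 134 157] [0.415 0.095 0.012]
(250, 193) [178 182  54] [0.573 0.227 0.012]
```

View pics/b.png

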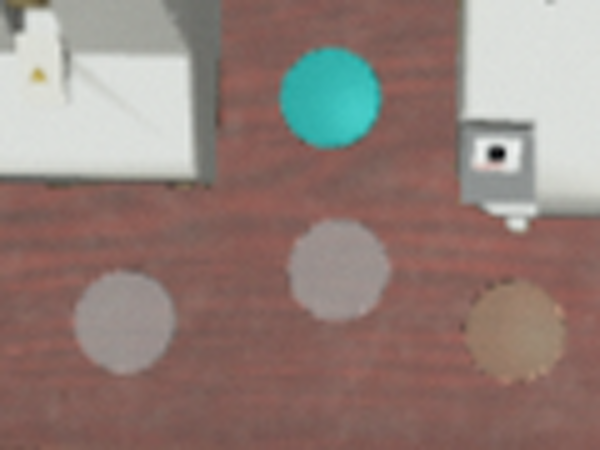

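View pics/c.png

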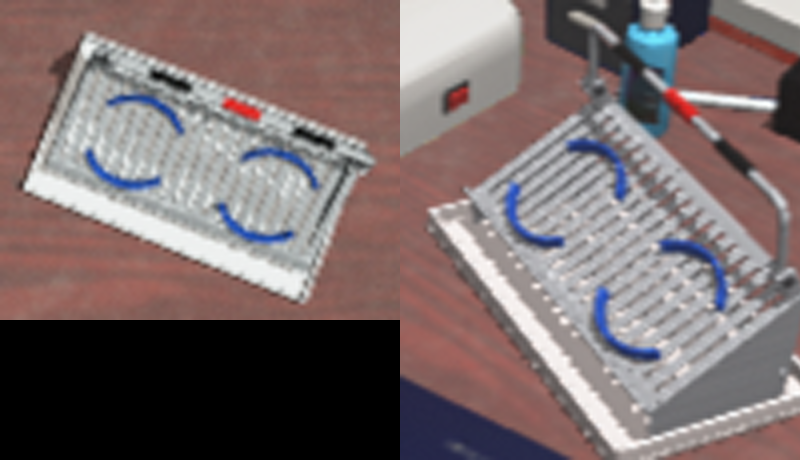

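The crop confirms it: the clear blanks are at crop (125,322) and (338,270), clearly unlike the brown one (515,330) and turquoise one (330,97). The bar stands up and back, leaving the nests open.

```bash
python3 - <<'E'
from h import *
T,S=cam("top"),cam("scene"); m=lambda a,b:((a[0]+b[0])/2,(a[1]+b[1])/2)
L=tri([ray(T,m((374.2,203.8),(382.5,186.3))),ray(S,m((385.3,224.6),(366,239.6)))])
Rr=tri([ray(T,m((407.1,217.1),(415.7,199.5))),ray(S,m((409.4,250.1),(389.3,267.5)))])
G=tri([ray(T,(405.2,187)),ray(S,(404.9,210.9))])
arcs={k:tri([ray(T,a),ray(S,b)]) for k,a,b in(("Ld",(374.2,203.8),(366,239.6)),("Lu",(382.5,186.3),(385.3,224.6)),("Rd",(407.1,217.1),(389.3,267.5)),("Ru",(415.7,199.5),(409.4,250.1)))}
print("L",L,"R",Rr,"G",G); print(arcs)
d=L[0]-Rr[0]; print("sep",np.linalg.norm(d),"yaw",np.arctan2(-d[0],d[1]))
for p in((210,239.4),(252.6,229),(288,241)): print(onz(T,p,.012))
for n in("Lu","Ru"): 
  e=arcs[n][0]-arcs[n[0]+"d"][0]; print(np.linalg.norm(e),np.degrees(np.arctan2(e[2],np.hypot(*e[:2]))),np.arctan2(e[1],e[0]))
# edges of bar in top / scene
yaw=np.arctan2(-d[0],d[1]); cx=np.array([np.cos(yaw),np.sin(yaw),0]); mid=(L[0]+Rr[0])/2
g=G[0]-mid; print("grip fwd",g@cx,"h",g[2],"lat",g@[-np.sin(yaw),np.cos(yaw),0])
s=status.state(); print("tool yaw",R.from_quat(s["tcp_rot"]).as_matrix().round(3))
E
```

```text
L (array([ 0.56884927, -0.19625767,  0.06417085]), [np.float64(0.2697005806227091), np.float64(0.2697005806227357)]) R (array([ 0.52846262, -0.3034005 ,  0.06211656]), [np.float64(0.7159486745328324), np.float64(0.7159486745329453)]) G (array([ 0.58564743, -0.26527118,  0.15463826]), [np.float64(0.8050710505221111), np.float64(0.8050710505221359)])
{'Ld': (array([ 0.54251113, -0.18594959,  0.04809612]), [np.float64(1.4907673566847817), np.float64(1.4907673566848136)]), 'Lu': (array([ 0.59483471, -0.20648376,  0.08038174]), [np.float64(0.6511640776128138), np.float64(0.6511640776127597)]), 'Rd': (array([ 0.50183761, -0.29413166,  0.04495817]), [np.float64(2.2190387876667166), np.float64(2.2190387876666775)]), 'Ru': (array([ 0.55471104, -0.3125617 ,  0.0794411 ]), [np.float64(0.454097841894511), np.float64(0.4540978418943786)])}
sep 0.11452025586009847 yaw -0.3604722653165322
[0.41567389 0.35471489 0.012     ]
[0.45280195 0.21430708 0.012     ]
[0.41535111 0.09546902 0.012     ]
0.06482106471423763 29.872586955834628 -0.37397727344732956
0.06575970048068501 31.626370846546017 -0.335399409141055
grip fwd 0.040060736285096515 h 0.091494560062152 lat -0.0014021389511552416
tool yaw [[-0.96   0.28  -0.   ]
 [ 0.28   0.96  -0.001]
 [-0.    -0.001 -1.   ]]
```

Call:
{"op": "carry_out", "data": {
  "slide": [
    [20,-29,5],
    [20,-29,5],
    [20,-29,5],
    [20,-29,5],
    [20,-29,5],
    [20,-29,5],
    [20,-29,5],
    [20,-29,5],
    [20,-29,5],
    [20,-29,5],
    [20,-29,5],
    [8,-36,0],
    [8,-36,0],
    [6,-36,0],
    [6,-36,0],
    [6,-36,0],
    [6,-36,0],
    [6,-36,0],
    [6,-36,0],
    [6,-36,0]
  ],
  "yaw": [-0.02,-0.02,-0.02,-0.01,0,0,0,0,0,0,0,0,0,0,0,0,0,0,0,0],
  "claw": [255,255,255,255,255,255,255,255,255,255,255,255,255,255,255,255,255,255,255,255],
  "squeeze": 30
}}

```text
clock: 1.82
eef_pos: [0.4585, -0.0479, 0.2498]
tcp_rot: [0.171, 0.985, -0.002, -0.003]
force: [0.8, -0.0, 0.1]
finger_gap: 0.0003
```

Call:
{"op": "carry_out", "data": {
  "slide": [
    [8,-36,0],
    [8,-36,0],
    [8,-36,0],
    [8,-36,0],
    [8,-36,0],
    [0,0,0],
    [0,0,0]
  ],
  "yaw": [-0.01,0,0,0,0,0,0],
  "claw": [255,255,255,255,255,255,255]
}}

```text
clock: 2.4
eef_pos: [0.4961, -0.2465, 0.2502]
tcp_rot: [0.18, 0.984, -0.003, -0.001]
force: [0.3, 1.5, -0.5]
finger_gap: 0.0001
```

```bash
python3 - <<'E'
from h import *
c=cam("wrist"); w=grab_frame("wrist"); cv2.imwrite("pics/w1.png",w); s=status.state()
print(s["eef_pos"],s["tcp_rot"],s["joint_positions"].round(2))
h=cv2.cvtColor(w,cv2.COLOR_BGR2HSV)
print("blue",blobs(cv2.inRange(h,(100,120,70),(130,255,255)),(0,0,640,400),60))
print("red",blobs(cv2.inRange(h,(0,150,90),(6,255,255))|cv2.inRange(h,(174,150,90),(180,255,255)),(0,0,640,400),40))
E
```

```text
[ 0.49592107 -0.24645327  0.25017942] [ 0.18024593  0.98361517 -0.00328559 -0.00134629] [-0.5   0.15  0.99  1.66 -0.12  1.4   1.71]
blue [(8217, 227.2, 63.5, [160, 0, 140, 127]), (303, 387.8, 181.3, [357, 175, 60, 18]), (247, 284.5, 179.4, [258, 174, 52, 18]), (243, 387.2, 241.4, [358, 231, 62, 18]), (211, 275.3, 241.9, [247, 230, 56, 18])]
red [(514, 178.4, 247.9, [163, 224, 36, 49]), (504, 411.9, 21.1, [381, 13, 63, 17]), (116, 525.4, 207.0, [520, 199, 11, 17]), (59, 149.0, 169.9, [145, 163, 11, 14])]
```

View pics/w1.png

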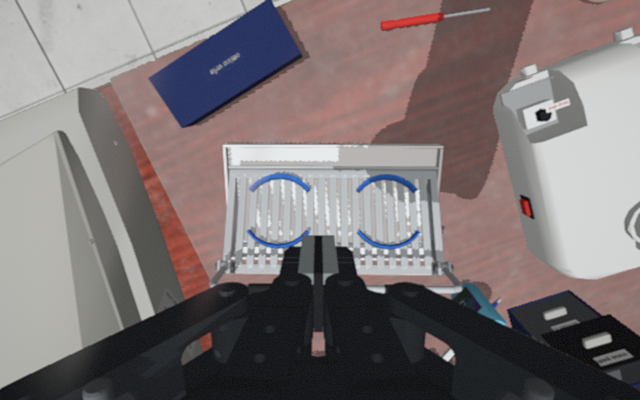

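The wrist view is square to the carrier. The nests are at (388,211) for the left and (281,211) for the right, and the tray's front edge is level at row 146.

```bash
python3 - <<'E'
from h import *
w=cv2.imread("pics/w1.png"); h=cv2.cvtColor(w,cv2.COLOR_BGR2HSV)
m=cv2.inRange(h,(100,90,45),(130,255,255))
print(blobs(m,(235,165,430,255),20))
T,S,W=cam("top"),cam("scene"),cam("wrist")
for u in ((387.8,181.3),(387.2,241.4),(281,182),(281,241)): pass
mid=lambda a,b:((a[0]+b[0])/2,(a[1]+b[1])/2)
L3=[ray(T,mid((374.2,203.8),(382.5,186.3))),ray(S,mid((385.3,224.6),(366,239.6))),ray(W,(387.5,211.3))]
R3=[ray(T,mid((407.1,217.1),(415.7,199.5))),ray(S,mid((409.4,250.1),(389.3,267.5))),ray(W,(280.5,211.5))]
for q in(L3,R3): print(tri(q),tri(q[:1]+q[2:]),tri(q[1:]))
# tray front lip line: white edge rows in cols 230..435
g=cv2.cvtColor(w,cv2.COLOR_BGR2GRAY).astype(int)
pts=[(c,140+np.argmax(np.diff(g[140:153,c]))) for c in range(235,430,8)]
print("front edge slope",np.polyfit(*np.array(pts).T,1))
cv2.imwrite("pics/w1m.png",m)
E
```

```text
[(341, 387.8, 181.3, [357, 174, 60, 19]), (319, 280.5, 180.2, [250, 173, 60, 19]), (282, 387.4, 241.4, [358, 231, 62, 19]), (273, 277.7, 241.0, [247, 230, 62, 19])]
(array([ 0.56860759, -0.19690544,  0.0643243 ]), [np.float64(0.857491019217456), np.float64(0.2922341142647659), np.float64(1.0398313760654576)]) (array([ 0.5694887 , -0.19713447,  0.06029675]), [np.float64(0.6847586916511791), np.float64(0.6847586916512194)]) (array([ 0.56771301, -0.19783557,  0.06568071]), [np.float64(0.3057060801382523), np.float64(0.3057060801381365)])
(array([ 0.52884063, -0.30352654,  0.06223254]), [np.float64(1.098363895992619), np.float64(0.38154579228691954), np.float64(0.7924602128213449)]) (array([ 0.52727435, -0.3014222 ,  0.07114503]), [np.float64(0.4722926910189382), np.float64(0.4722926910188564)]) (array([ 0.52947469, -0.30380157,  0.06197743]), [np.float64(0.22360463365355476), np.float64(0.22360463365370084)])
front edge slope [5.48076923e-03 1.42425865e+02]
```

Call:
{"op": "carry_out", "data": {
  "slide": [
    [32,-4,0],
    [32,-4,0],
    [0,0,-38],
    [0,0,-38],
    [0,0,-36],
    [0,0,0],
    [0,0,0]
  ],
  "yaw": [0,0,0,0,0,0,0],
  "claw": [255,255,255,255,255,255,255]
}}

```text
clock: 3.03
eef_pos: [0.5657, -0.2451, 0.1384]
tcp_rot: [0.175, 0.985, 0.002, 0.003]
force: [0.4, -0.3, 1.1]
finger_gap: 0.0
```

Call:
{"op": "carry_out", "data": {
  "slide": [
    [5,-5,0],
    [6,-4,0],
    [6,-3,0],
    [6,-2,0],
    [0,0,0],
    [0,0,0]
  ],
  "yaw": [0,0,0,0,0,0],
  "claw": [255,255,255,255,255,255]
}}

```text
clock: 3.53
eef_pos: [0.5956, -0.2597, 0.1479]
tcp_rot: [0.173, 0.985, 0.003, 0.008]
force: [-0.1, 0.4, -0.2]
finger_gap: 0.0002
```

Call:
{"op": "carry_out", "data": {
  "slide": [
    [-15,6,0],
    [-20,7,0],
    [-10,0,36],
    [0,10,38],
    [0,20,30]
  ],
  "yaw": [0,0,0,0,0],
  "claw": [0,0,0,0,0]
}}

```text
clock: 3.95
eef_pos: [0.5428, -0.2192, 0.2487]
tcp_rot: [0.177, 0.984, 0.002, 0.002]
force: [1.4, 0.9, 0.3]
finger_gap: 0.0606
```

```bash
cat > grip.py <<'E'
from h import *
def red(n,roi):
    im=grab_frame(n); h=cv2.cvtColor(im,cv2.COLOR_BGR2HSV)
    return im,blobs(cv2.inRange(h,(0,130,90),(8,255,255))|cv2.inRange(h,(172,130,90),(180,255,255)),roi,5)
FM=np.array([.5518,-.2513,.0577]); cx=np.array([.936,-.352,0])
E
python3 - <<'E'
from grip import *
t,a=red("top",(385,150,430,215)); s,b=red("scene",(380,180,440,260)); cv2.imwrite("pics/s2.png",s)
print(a,b)
if a:
  for q in b:
    p,e=tri([ray(cam("top"),a[0][1:3]),ray(cam("scene"),q[1:3])]); d=p-FM; f=d@cx-43; print(p,e,f,d[2]-.0452)
E
```

```text
[(1334, 417.1, 189.7, [396, 150, 34, 65])] [(53, 423.2, 195.2, [413, 190, 22, 11]), (33, 404.9, 210.8, [401, 207, 9, 8])]
[ 0.57958207 -0.29820084  0.21374125] [np.float64(13.882925446542158), np.float64(13.882925446542146)] -42.957486887662114 0.11084125050056048
[ 0.56852886 -0.28844975  0.17589155] [np.float64(9.43633380821027), np.float64(9.436333808210222)] -42.971265075192306 0.07299154744496761
```

```bash
python3 - <<'E'
from h import *
a=cv2.imread("pics/scene0.png")[170:300,330:450]; b=cv2.imread("pics/s2.png")[170:300,330:450]
print(np.abs(a.astype(int)-b).max(2)[:60].max(), blobs((np.abs(a.astype(int)-b).max(2)>40).astype(np.uint8),(0,0,120,130),5)[:6])
cv2.imwrite("pics/s2c.png",cv2.resize(np.hstack([a,b]),None,fx=3,fy=3,interpolation=cv2.INTER_CUBIC))
E
```

```text
69 [(709, 19.3, 59.4, [0, 47, 45, 27]), (41, 40.6, 69.1, [35, 64, 12, 10]), (16, 19.4, 71.6, [17, 69, 6, 6]), (11, 45.7, 71.6, [43, 70, 6, 4])]
```

View pics/s2c.png

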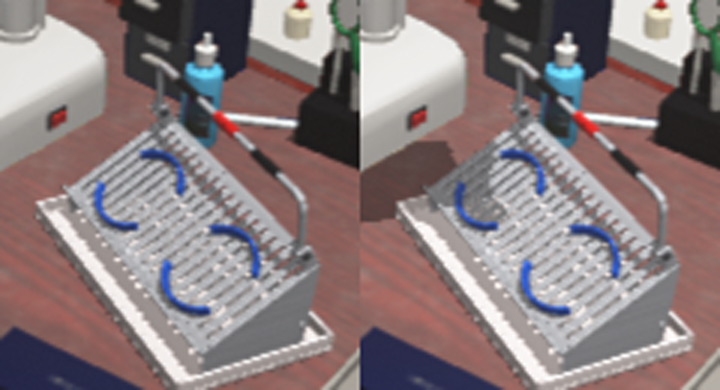

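```bash
python3 - <<'E'
from grip import *
c=cam("wrist"); w=grab_frame("wrist"); cv2.imwrite("pics/w2.png",w); s=status.state(); print(s["eef_pos"],s["tcp_rot"],s["finger_gap"])
cy=np.array([.352,.936,0]); G=np.array([.5856,-.2653,.1546]); H=FM+.043*cx+[0,0,.0452]
for n,P in(("G",G),("H",H)):
    print(n,[proj(c,P+k*cy).round(0).tolist() for k in(-.1,-.05,0,.05,.1)])
G2=H+.0148*cx+[0,0,.0477]; print("2.4",[proj(c,G2+k*cy).round(0).tolist() for k in(-.1,-.05,0,.05,.1)])
E
```

```text
[ 0.54577601 -0.21664602  0.24941359] [0.17389019 0.98475101 0.00258494 0.00457933] 0.08134797416303882
G [[155.0, 245.0], [216.0, 246.0], [278.0, 246.0], [339.0, 247.0], [400.0, 247.0]]
H [[180.0, 229.0], [233.0, 230.0], [285.0, 230.0], [337.0, 231.0], [389.0, 231.0]]
2.4 [[161.0, 267.0], [221.0, 267.0], [280.0, 267.0], [340.0, 268.0], [399.0, 268.0]]
```

View pics/w2.png

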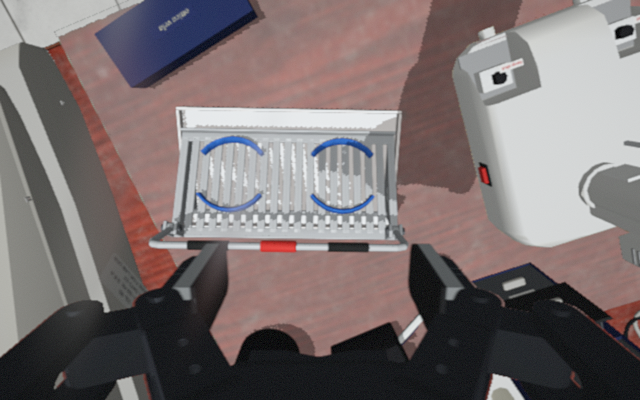

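The wrist picture shows the red sleeve at (278,247), exactly where I computed it, so the first push slid over the bar. I'll push again with the fingers lower.

Call:
{"op": "carry_out", "data": {
  "slide": [
    [3,-18,0],
    [2,-16,0],
    [0,0,-32],
    [0,0,-32],
    [0,0,-32],
    [0,0,-30],
    [0,0,0],
    [0,0,0]
  ],
  "yaw": [0,0,0,0,0,0,0,0],
  "claw": [255,255,255,255,255,255,255,255]
}}

```text
clock: 4.77
eef_pos: [0.5476, -0.2551, 0.1166]
tcp_rot: [0.175, 0.984, 0.002, 0.004]
force: [-0.9, -1.3, 0.7]
finger_gap: -0.0003
```

Call:
{"op": "carry_out", "data": {
  "slide": [
    [7,-2,0],
    [7,-2,0],
    [6,-2,0],
    [5,-2,0],
    [5,-2,0],
    [0,0,0]
  ],
  "yaw": [0,0,0,0,0,0],
  "claw": [255,255,255,255,255,255]
}}

```text
clock: 5.27
eef_pos: [0.584, -0.2677, 0.1232]
tcp_rot: [0.175, 0.985, 0.002, 0.008]
force: [-0.3, -0.1, 0.5]
finger_gap: 0.0001
```

```bash
python3 - <<'E'
from grip import *
w,a=red("wrist",(150,150,500,330)); s,b=red("scene",(380,180,440,260)); print(a,b)
cv2.imwrite("pics/w3.png",w)
E
```

```text
[(460, 157.2, 298.0, [150, 280, 22, 37]), (23, 357.1, 269.7, [356, 265, 3, 11])] [(27, 428.8, 197.7, [423, 195, 12, 6]), (9, 410.2, 212.2, [409, 211, 4, 4])]
```

View pics/w3.png

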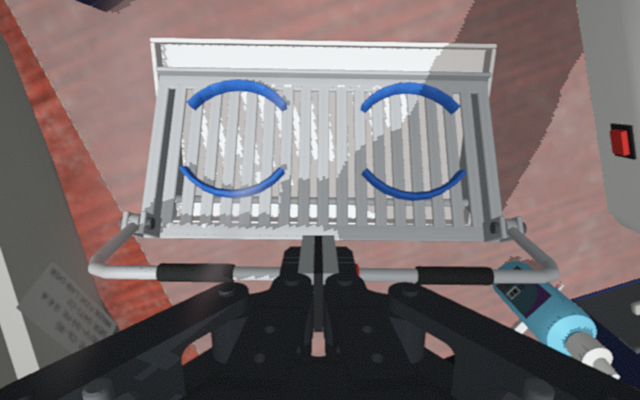

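```bash
python3 - <<'E'
from grip import *
c=cam("wrist"); cy=np.array([.352,.936,0]); H=FM+.043*cx+[0,0,.0452]
for t in(1.9,2.0,2.1,2.2,2.3,2.4):
    a=np.radians(210)-t; P=H+.05*(np.cos(a)*cx+np.sin(a)*np.array([0,0,1])); print(t,(P-FM)@cx,P[2],proj(c,P-.07*cy).round(1),proj(c,P+.07*cy).round(1))
print(proj(c,FM+.058*cy).round(1),proj(c,FM-.058*cy).round(1))
E
```

```text
1.9 0.03334134669192767 0.1519582349486247 [169.  247.9] [489.9 249.5]
2.0 0.03828725093707571 0.15267740447502165 [169.6 259. ] [489.1 260.6]
2.1 0.04328024341303272 0.15289921463012646 [170.6 269.6] [487.8 271.1]
2.2 0.04827043578944294 0.15262144916019 [172.  279.5] [486.  280.8]
2.3 0.05320796771361938 0.15184688340597083 [173.8 288.4] [483.7 289.7]
2.4 0.05804350499870693 0.15058325657244773 [175.9 296.4] [481.1 297.6]
[412.7 143.3] [237.9 142.1]
```

Call:
{"op": "carry_out", "data": {
  "slide": [
    [5,-2,-2],
    [5,-2,-2],
    [0,0,0],
    [-20,7,0],
    [-30,11,5],
    [-10,4,36],
    [0,0,36],
    [0,0,36]
  ],
  "yaw": [0,0,0,0,0,0,0,0],
  "claw": [255,255,255,255,0,0,0,0]
}}

```text
clock: 6.03
eef_pos: [0.5239, -0.2464, 0.2241]
tcp_rot: [0.176, 0.984, 0.003, -0.003]
force: [1.7, 0.7, 0.0]
finger_gap: 0.0487
```

```bash
python3 - <<'E'
from grip import *
s,b=red("scene",(380,180,440,260)); print(b)
cw=cam("wrist"); w,a=red("wrist",(200,150,450,330)); print(a,status.state()["eef_pos"])
cv2.imwrite("pics/w4.png",w)
if a:
  for q in b: 
    p,e=tri([ray(cw,a[0][1:3]),ray(cam("scene"),q[1:3])]); d=p-FM; print(p,e,d@cx*1e3-43,d[2]*1e3-45.2)
m=cv2.inRange(cv2.cvtColor(w,cv2.COLOR_BGR2HSV),(100,90,45),(130,255,255))
print(blobs(m,(150,60,450,230),60))
E
```

```text
[(55, 423.3, 195.3, [413, 190, 22, 11]), (34, 411.7, 209.9, [408, 206, 9, 9])]
[(433, 323.4, 288.5, [305, 283, 37, 12])] [ 0.52761778 -0.24867057  0.22915591]
[ 0.6036953  -0.27966096  0.18716724] [np.float64(20.12369841127239), np.float64(20.123698411272404)] 15.557058025470155 84.26723748402075
[ 0.60388272 -0.27283211  0.15282473] [np.float64(0.15186328653078338), np.float64(0.15186328653057074)] 13.328732160316079 49.9247314866267
[(1544, 175.8, 73.0, [150, 60, 72, 37]), (419, 381.0, 157.3, [348, 150, 64, 20]), (388, 265.2, 156.0, [233, 149, 65, 19]), (326, 379.9, 220.8, [349, 209, 66, 20]), (289, 267.1, 220.1, [230, 208, 67, 20])]
```

Call:
{"op": "carry_out", "data": {
  "slide": [
    [-20,30,6],
    [-22,32,6],
    [-22,33,6],
    [-11,35,0],
    [0,35,0],
    [0,35,0],
    [0,35,0],
    [0,35,0],
    [0,35,0],
    [0,35,0],
    [0,35,0],
    [0,35,0],
    [0,35,0],
    [0,18,-30],
    [0,0,-35],
    [0,0,0]
  ],
  "yaw": [0,0,0,0,0,0,0,0,0,0,0,0,0,0,0,0],
  "claw": [0,0,0,0,0,0,0,0,0,0,0,0,0,0,0,0]
}}

```text
clock: 7.47
eef_pos: [0.4453, 0.232, 0.176]
tcp_rot: [0.181, 0.984, 0.001, 0.001]
force: [-0.3, -1.1, -1.5]
finger_gap: 0.0855
```

```bash
python3 - <<'E'
from grip import *
s=status.state(); print(s["eef_pos"],s["tcp_rot"],s["finger_gap"])
c=cam("wrist"); w=grab_frame("wrist"); cv2.imwrite("pics/w5.png",w)
print("exp B",proj(c,(.4528,.2143,.012)),"A",proj(c,(.4157,.3547,.012)))
h=cv2.cvtColor(w,cv2.COLOR_BGR2HSV)
m=cv2.morphologyEx(cv2.inRange(h,(0,0,90),(180,60,220)),cv2.MORPH_OPEN,np.ones((5,5)))
for b in blobs(m,(0,0,640,400),800): print(b,onz(c,b[1:3],.012).round(4))
E
```

```text
[0.44531683 0.23200343 0.17598503] [0.18059463 0.98355577 0.00131534 0.00138061] 0.08549325358769337
exp B [303.86592816 180.59578006] A [433.34029923  89.59590504]
(53389, 151.3, 121.7, [0, 0, 389, 265]) [0.3506 0.1028 0.012 ]
(30684, 541.3, 229.6, [347, 125, 293, 213]) [0.5847 0.419  0.012 ]
(13035, 278.1, 300.6, [192, 213, 216, 156]) [0.5649 0.1411 0.012 ]
(12931, 465.7, 59.5, [358, 0, 248, 145]) [0.4011 0.3886 0.012 ]
(4307, 95.2, 273.6, [0, 230, 167, 89]) [ 0.4681 -0.0241  0.012 ]
(1561, 550.1, 126.0, [501, 100, 88, 45]) [0.4856 0.4474 0.012 ]
(839, 537.2, 103.4, [491, 81, 84, 46]) [0.4611 0.4403 0.012 ]
```

View pics/w5.png

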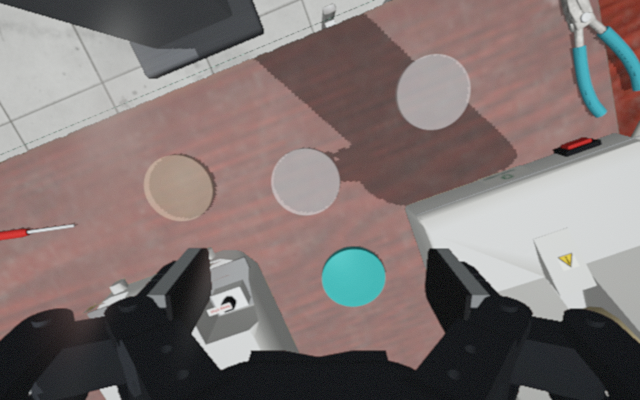

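Blank B's top face is centred at (305.5,181), against (304,181) expected. Blank A is at (434,91.5), against (433,90) expected, so both are good to about 2 mm. The fingertips look farther back than the nominal TCP, so I'll descend part way and check from the scene camera.

Call:
{"op": "carry_out", "data": {
  "slide": [
    [2,-8,-20],
    [2,-7,-35],
    [0,0,-35],
    [0,0,-35],
    [0,0,0],
    [0,0,0]
  ],
  "yaw": [0,0,0,0,0,0],
  "claw": [0,0,0,0,0,0]
}}

```text
clock: 8.02
eef_pos: [0.4579, 0.2166, 0.0623]
tcp_rot: [0.184, 0.983, 0.008, 0.007]
force: [0.6, 0.2, 0.9]
finger_gap: 0.0857
```

```bash
python3 - <<'E'
from grip import *
s=status.state(); P=s["eef_pos"]; print(P,s["tcp_rot"],s["finger_gap"])
w=grab_frame("wrist"); c=cam("wrist"); S=cam("scene"); sc=grab_frame("scene")
Rt=R.from_quat(s["tcp_rot"]).as_matrix()
u=proj(S,P); x0,y0=int(u[0])-50,int(u[1])-60; print("crop",x0,y0)
for zz in(0,-.013,-.04):
    for yy in(-.0425,.0425): 
        q=P+Rt@[0.0,yy,zz]; print(zz,yy,((proj(S,q)-[x0,y0])*4).round(), proj(c,q).round())
a=cv2.resize(sc[y0:y0+100,x0:x0+100],None,fx=4,fy=4,interpolation=cv2.INTER_CUBIC)
b=cv2.resize(w[100:360,120:520],None,fx=1,fy=1)
o=np.zeros((400,800,3),np.uint8); o[:,:400]=a; o[:260,400:]=b; cv2.imwrite("pics/s6.png",o)
print("B scene",((proj(S,(.4537,.2156,0))-[x0,y0])*4).round(),"B wrist",proj(c,(.4537,.2156,.012)).round())
E
```

```text
[0.45794843 0.21662356 0.06234563] [0.18378582 0.98291492 0.00759766 0.00658085] 0.08571466747854832
crop 194 128
0 -0.0425 [219. 272.] [237. 228.]
0 0.0425 [189. 217.] [402. 228.]
-0.013 -0.0425 [217. 257.] [231. 237.]
-0.013 0.0425 [187. 202.] [408. 237.]
-0.04 -0.0425 [214. 225.] [216. 262.]
-0.04 0.0425 [184. 171.] [424. 262.]
B scene [206. 317.] B wrist [314. 195.]
```

View pics/s6.png

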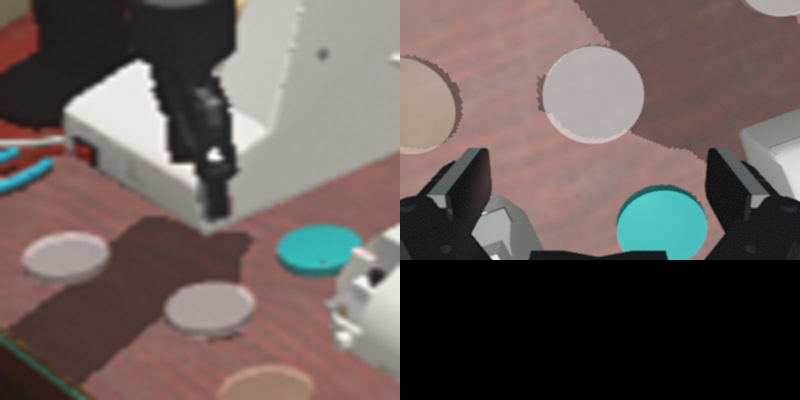

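Call:
{"op": "carry_out", "data": {
  "slide": [
    [-4,0,-20],
    [-3,0,-20],
    [-2,0,-20],
    [0,0,-12],
    [0,0,0],
    [0,0,0]
  ],
  "yaw": [0,0,0,0,0,0],
  "claw": [0,0,0,0,0,0]
}}

```text
clock: 8.62
eef_pos: [0.4591, 0.2247, 0.005]
tcp_rot: [0.183, 0.983, 0.018, 0.014]
force: [-0.4, -0.4, 0.1]
finger_gap: 0.0854
```

```bash
python3 - <<'E'
from grip import *
s=status.state(); print(s["joint_positions"].round(3),s["qvel"].round(3),s["eef_pos"],s["tcp_rot"],s["force"],s["tau"].round(1))
Rt=R.from_quat(s["tcp_rot"]).as_matrix(); print(Rt.round(3))
E
```

```text
[-0.969  0.234  0.482  2.067 -0.16   0.828  0.808] [-0.002 -0.014  0.003 -0.02  -0.001  0.015 -0.001] [0.45909656 0.22466602 0.0050002 ] [0.18312949 0.98282512 0.01800186 0.0139392 ] [-0.44856634 -0.3883052   0.11340915] [ -0.  -42.6   4.2 -30.7  -0.2  -0.4   0.1]
[[-0.933  0.359  0.034]
 [ 0.36   0.932  0.03 ]
 [-0.021  0.04  -0.999]]
```

Call:
{"op": "carry_out", "data": {
  "slide": [
    [-4,-2,-5],
    [-3,-2,-5],
    [0,0,0],
    [0,0,0]
  ],
  "yaw": [0,0,0,0],
  "claw": [0,0,0,0]
}}

```text
clock: 8.95
eef_pos: [0.4549, 0.2228, -0.0002]
tcp_rot: [0.183, 0.983, 0.021, 0.016]
force: [0.5, -0.7, 0.7]
finger_gap: 0.0854
```

Call:
{"op": "carry_out", "data": {
  "slide": [
    [0,0,0],
    [0,0,0],
    [0,0,0],
    [0,0,0]
  ],
  "yaw": [0,0,0,0],
  "claw": [0,0,0,0]
}}

```text
clock: 9.28
eef_pos: [0.4554, 0.2231, 0.0009]
tcp_rot: [0.183, 0.983, 0.022, 0.017]
force: [0.0, -0.2, 0.2]
finger_gap: 0.0854
```

Call:
{"op": "carry_out", "data": {
  "slide": [
    [0,0,20],
    [0,0,20],
    [0,0,0],
    [0,0,0]
  ],
  "yaw": [0,0,0,0],
  "claw": [0,0,0,0]
}}

```text
clock: 9.62
eef_pos: [0.4546, 0.2224, 0.0414]
tcp_rot: [0.183, 0.983, 0.021, 0.016]
force: [-0.3, 0.3, -0.2]
finger_gap: 0.0855
```

```bash
python3 - <<'E'
from grip import *
s=status.state(); print(s["joint_positions"].round(3),s["eef_pos"],s["tcp_rot"])
E
```

```text
[-0.99   0.159  0.495  2.057 -0.111  0.897  0.767] [0.45461316 0.22243916 0.04144727] [0.18307587 0.98274646 0.02083754 0.01607527]
```

Call:
{"op": "carry_out", "data": {
  "slide": [
    [0,0,-10],
    [0,0,-10],
    [0,0,0]
  ],
  "yaw": [0,0,0],
  "claw": [0,0,0]
}}

```text
clock: 9.87
eef_pos: [0.4544, 0.2226, 0.0189]
tcp_rot: [0.183, 0.983, 0.021, 0.016]
force: [-0.5, -0.3, -0.0]
finger_gap: 0.0855
```

```bash
python3 - <<'E'
from grip import *
s=status.state(); print(s["joint_positions"].round(4),s["eef_pos"],s["tcp_rot"],s["tau"].round(2))
E
```

```text
[-0.9809  0.1945  0.489   2.0752 -0.1379  0.8468  0.7897] [0.45444669 0.22264536 0.01890897] [0.18288459 0.98277352 0.021163   0.01617279] [  0.13 -42.75   4.   -33.87  -0.22  -0.81   0.17]
```

Call:
{"op": "carry_out", "data": {
  "slide": [
    [0,0,-10],
    [0,0,-10],
    [0,0,0]
  ],
  "yaw": [0,0,0],
  "claw": [0,0,0]
}}

```text
clock: 10.12
eef_pos: [0.4529, 0.2214, -0.0057]
tcp_rot: [0.183, 0.983, 0.019, 0.015]
force: [-0.0, -0.1, -0.5]
finger_gap: 0.0852
```

```bash
python3 - <<'E'
from grip import *
s=status.state(); print(s["joint_positions"].round(4),s["eef_pos"],s["tcp_rot"],s["tau"].round(2))
E
```

```text
[-0.9692  0.236   0.4806  2.0929 -0.1672  0.7976  0.8145] [ 0.45289846  0.22140928 -0.00565945] [0.18298807 0.98280911 0.01942729 0.01497366] [  0.15 -43.88   4.61 -31.94  -0.26  -0.81   0.2 ]
```

Call:
{"op": "carry_out", "data": {
  "slide": [
    [-1,-2,-7],
    [-1,-2,-7],
    [0,0,-6],
    [0,0,0]
  ],
  "yaw": [0,0,0,0],
  "claw": [0,0,0,0]
}}

```text
clock: 10.45
eef_pos: [0.4498, 0.216, -0.0293]
tcp_rot: [0.183, 0.983, 0.018, 0.014]
force: [-0.4, -0.9, 0.5]
finger_gap: 0.0852
```

```bash
cat > fin.py <<'E'
from grip import *
import sys
def tips():
    s=status.state(); Rt=R.from_quat(s["tcp_rot"]).as_matrix(); P=s["eef_pos"]
    print("tcp",P.round(4),"z",Rt[:,2].round(3),"tips@-40",(P-.04*Rt[:,2]).round(4),"gap",round(s["finger_gap"],4),"F",s["force"].round(1)); return s,P,Rt
E
python3 - <<'E'
from fin import *
s,P,Rt=tips(); c=cam("wrist"); w=grab_frame("wrist"); cv2.imwrite("pics/w7.png",w)
sc=grab_frame("scene"); S=cam("scene"); u=proj(S,P); x0,y0=int(u[0])-50,int(u[1])-70
print("crop",x0,y0,"w tips", [proj(c,P+Rt@[x,y,-.04]).round() .tolist() for x in(0,.011) for y in(-.0425,.0425)],"B",proj(c,(.4537,.2156,.012)))
a=cv2.resize(sc[y0:y0+100,x0:x0+75],None,fx=4,fy=4,interpolation=cv2.INTER_CUBIC)
o=np.zeros((400,800,3),np.uint8); o[:,:300]=a; o[:,300:]=w[:,70:570]; cv2.imwrite("pics/s7.png",o)
E
```

```text
tcp [ 0.4498  0.216  -0.0293] z [ 0.035  0.031 -0.999] tips@-40 [0.4484 0.2148 0.0107] gap 0.0852 F [-0.4 -0.9  0.5]
crop 195 145 w tips [[216.0, 262.0], [424.0, 262.0], [213.0, 237.0], [426.0, 237.0]] B [326.34432421 274.04997834]
```

View pics/s7.png

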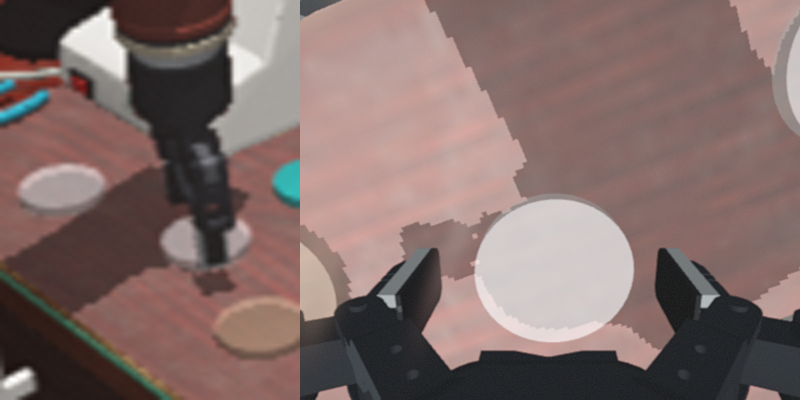

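Pads straddle blank B (disc centre column 324, pads at 208 and 428), with the tips about level with the disc top. I'll shift a little, go slightly lower and close gently.

Call:
{"op": "carry_out", "data": {
  "slide": [
    [-3,4,-2],
    [0,0,-2],
    [0,0,0],
    [0,0,0],
    [0,0,0],
    [0,0,0],
    [0,0,0],
    [0,0,0]
  ],
  "yaw": [0,0,0,0,0,0,0,0],
  "claw": [0,0,120,120,120,120,120,120],
  "squeeze": 25
}}

```text
clock: 11.22
eef_pos: [0.4502, 0.2196, -0.0266]
tcp_rot: [0.185, 0.982, 0.02, 0.016]
force: [-5.9, -8.7, 18.4]
finger_gap: 0.0519
```

Call:
{"op": "carry_out", "data": {
  "slide": [
    [0,0,2],
    [0,0,0],
    [0,0,0],
    [0,0,0],
    [0,0,0]
  ],
  "yaw": [0,0,0,0,0],
  "claw": [0,0,0,0,0]
}}

```text
clock: 11.63
eef_pos: [0.4514, 0.22, -0.0231]
tcp_rot: [0.185, 0.982, 0.021, 0.016]
force: [-0.1, -0.3, -0.6]
finger_gap: 0.0856
```

```bash
python3 - <<'E'
from fin import *
s,P,Rt=tips(); w=grab_frame("wrist"); cv2.imwrite("pics/w8.png",w)
h=cv2.cvtColor(w,cv2.COLOR_BGR2HSV)
# disc inside view: bright, low saturation between pads
old=cv2.imread("pics/w7.png"); ho=cv2.cvtColor(old,cv2.COLOR_BGR2HSV)
for im,hh in((old,ho),(w,h)):
    m=cv2.morphologyEx(cv2.inRange(hh,(0,0,150),(180,40,255)),cv2.MORPH_OPEN,np.ones((7,7)))
    cs,_=cv2.findContours(m,cv2.RETR_EXTERNAL,cv2.CHAIN_APPROX_NONE)
    for q in cs:
        if cv2.contourArea(q)>5000: print([np.round(v,1) for v in cv2.fitEllipse(q)],cv2.boundingRect(q))
E
```

```text
tcp [ 0.4514  0.22   -0.0231] z [ 0.04   0.036 -0.999] tips@-40 [0.4498 0.2186 0.0168] gap 0.0856 F [-0.1 -0.3 -0.6]
[array([323.5, 269.8]), array([143.6, 159.8]), np.float64(84.8)] (244, 198, 160, 144)
[array([601.1,  76.4]), array([ 92.4, 167. ]), np.float64(1.9)] (549, 0, 91, 152)
[array([328. , 266.9]), array([140. , 152.4]), np.float64(86.7)] (252, 195, 154, 143)
[array([589.5,  72.8]), array([118.6, 160.8]), np.float64(5.1)] (523, 0, 117, 148)
```

Call:
{"op": "carry_out", "data": {
  "slide": [
    [1,4,-4],
    [0,0,-4],
    [0,0,-4],
    [0,0,-3],
    [0,0,0]
  ],
  "yaw": [0,0,0,0,0],
  "claw": [0,0,0,0,0]
}}

```text
clock: 12.1
eef_pos: [0.4518, 0.2247, -0.0405]
tcp_rot: [0.185, 0.982, 0.021, 0.016]
force: [0.1, 0.3, 0.4]
finger_gap: 0.0854
```

```bash
cat >> fin.py <<'E'
def disc(w,vmin=150):
    hh=cv2.cvtColor(w,cv2.COLOR_BGR2HSV)
    m=cv2.morphologyEx(cv2.inRange(hh,(0,0,vmin),(180,40,255)),cv2.MORPH_OPEN,np.ones((7,7)))
    cs,_=cv2.findContours(m,cv2.RETR_EXTERNAL,cv2.CHAIN_APPROX_NONE)
    for q in cs:
        if cv2.contourArea(q)>5000: print([np.round(v,1) for v in cv2.fitEllipse(q)],cv2.boundingRect(q))
E
python3 - <<'E'
from fin import *
tips(); w=grab_frame("wrist"); cv2.imwrite("pics/w9.png",w); disc(w)
E
```

```text
tcp [ 0.4518  0.2247 -0.0405] z [ 0.039  0.035 -0.999] tips@-40 [ 0.4502  0.2233 -0.0006] gap 0.0854 F [0.1 0.3 0.4]
[array([319.4, 286.7]), array([144.7, 172.9]), np.float64(89.9)] (235, 211, 171, 146)
[array([597.8,  80.3]), array([102.4, 172.8]), np.float64(2.3)] (539, 0, 101, 160)
```

Call:
{"op": "carry_out", "data": {
  "slide": [
    [0,0,2],
    [0,0,0],
    [0,0,0],
    [0,0,0],
    [0,0,0],
    [0,0,0]
  ],
  "yaw": [0,0,0,0,0,0],
  "claw": [120,120,120,120,120,120],
  "squeeze": 25
}}

```text
clock: 12.65
eef_pos: [0.4506, 0.2202, -0.035]
tcp_rot: [0.187, 0.982, 0.019, 0.013]
force: [-0.9, 0.1, -0.7]
finger_gap: 0.0649
```

Call:
{"op": "carry_out", "data": {
  "slide": [
    [0,0,10],
    [0,0,15],
    [0,0,20],
    [0,0,10],
    [0,0,0]
  ],
  "yaw": [0,0,0,0,0],
  "claw": [120,120,120,120,120]
}}

```text
clock: 13.07
eef_pos: [0.4502, 0.2197, 0.0233]
tcp_rot: [0.187, 0.982, 0.018, 0.013]
force: [0.8, -0.5, -0.7]
finger_gap: 0.0649
```

```bash
python3 - <<'E'
from fin import *
tips(); w=grab_frame("wrist"); cv2.imwrite("pics/w10.png",w); disc(w); disc(w,110)
v=cv2.cvtColor(w,cv2.COLOR_BGR2GRAY)
for col in(270,318,370): print(col,v[180:380:6,col].tolist())
for row in(250,270,300): print(row,v[row,190:450:8].tolist())
E
```

```text
tcp [0.4502 0.2197 0.0233] z [ 0.033  0.03  -0.999] tips@-40 [0.4488 0.2185 0.0633] gap 0.0649 F [ 0.8 -0.5 -0.7]
[array([586.4, 296.8]), array([109. , 166.1]), np.float64(102.4)] (488, 243, 152, 125)
[array([316.3, 284.8]), array([140., 166.]), np.float64(81.4)] (236, 215, 164, 141)
[array([543. ,  65.1]), array([124.4, 145.9]), np.float64(34.9)] (478, 0, 132, 136)
[array([35.7, 46.3]), array([ 91.4, 102.1]), np.float64(80.9)] (0, 0, 95, 97)
[array([582.4, 284.2]), array([144.9, 167.9]), np.float64(99.1)] (483, 210, 157, 158)
[array([316.5, 282.6]), array([146. , 165.8]), np.float64(78.1)] (236, 209, 164, 148)
[array([540.2,  65.6]), array([127.5, 149.1]), np.float64(45.2)] (471, 0, 139, 136)
[array([45.8, 43.9]), array([ 85.7, 150.3]), np.float64(82.0)] (0, 0, 140, 97)
270 [160, 159, 110, 114, 112, 110, 110, 122, 152, 214, 213, 218, 217, 216, 215, 214, 215, 214, 214, 212, 214, 214, 214, 213, 213, 214, 215, 214, 213, 36, 31, 32, 33, 34]
318 [116, 110, 108, 107, 108, 128, 191, 194, 196, 195, 195, 194, 194, 195, 195, 194, 200, 216, 214, 212, 213, 214, 214, 216, 212, 212, 211, 209, 210, 214, 31, 33, 33, 33]
370 [106, 107, 109, 104, 107, 107, 105, 108, 125, 197, 195, 195, 195, 195, 196, 217, 215, 213, 212, 211, 213, 212, 214, 213, 211, 181, 151, 207, 185, 32, 31, 29, 34, 35]
250 [162, 160, 162, 129, 128, 88, 67, 162, 215, 216, 217, 217, 196, 196, 193, 194, 194, 195, 196, 196, 195, 194, 195, 194, 194, 145, 30, 29, 113, 112, 110, 109, 110]
270 [51, 64, 117, 118, 79, 55, 137, 215, 215, 215, 214, 216, 216, 214, 196, 194, 194, 194, 196, 196, 196, 196, 209, 216, 207, 200, 137, 28, 22, 101, 112, 54, 47]
300 [49, 58, 62, 58, 37, 25, 214, 212, 213, 214, 214, 215, 215, 214, 214, 211, 213, 213, 214, 213, 211, 210, 212, 214, 212, 211, 210, 29, 23, 40, 27, 34, 35]
```

Blank B is held (gap 65 mm, disc centred at column 316). Carrying it over the front, above the microscope base, to the right nest.

Call:
{"op": "carry_out", "data": {
  "slide": [
    [0,0,15],
    [0,0,30],
    [0,0,35],
    [0,0,35],
    [0,0,30],
    [0,-10,15],
    [0,-25,0],
    [0,-32,0],
    [0,-32,0],
    [0,-32,0],
    [0,-32,0],
    [0,-32,0],
    [0,-32,0],
    [0,-32,0],
    [0,-32,0],
    [0,-32,0],
    [4,-32,0],
    [8,-30,0],
    [8,-25,0],
    [8,-15,0]
  ],
  "yaw": [0,0,0,0,0,0,0,0,0,0,0,0,0,0,0,0,0,0,0,0],
  "claw": [120,120,120,120,120,120,120,120,120,120,120,120,120,120,120,120,120,120,120,120]
}}

```text
clock: 14.78
eef_pos: [0.4666, -0.2198, 0.1771]
tcp_rot: [0.179, 0.984, 0.016, 0.011]
force: [0.1, 0.7, -0.1]
finger_gap: 0.065
```

```bash
python3 - <<'E'
from fin import *
s,P,Rt=tips(); print(Rt[:,1].round(3),s["joint_positions"].round(2)); w=grab_frame("wrist"); cv2.imwrite("pics/w11.png",w)
v=cv2.cvtColor(w,cv2.COLOR_BGR2GRAY)
disc(w,120)
for col in(280,318,350): print(col,v[180:380:6,col].tolist())
m=cv2.inRange(cv2.cvtColor(w,cv2.COLOR_BGR2HSV),(100,90,45),(130,255,255))
print(blobs(m,(100,60,500,330),60))
E
```

```text
tcp [ 0.4666 -0.2198  0.1771] z [ 0.027  0.028 -0.999] tips@-40 [ 0.4655 -0.2209  0.2171] gap 0.065 F [ 0.1  0.7 -0.1]
[0.351 0.936 0.036] [-0.71  0.08  1.16  1.87 -0.12  1.23  1.7 ]
[array([312. , 261.9]), array([180.7, 238.5]), np.float64(93.0)] (183, 181, 256, 176)
[array([581.6, 197.5]), array([143.9, 280. ]), np.float64(175.1)] (498, 73, 142, 271)
[array([85.7, 47. ]), array([107.1, 329.6]), np.float64(77.3)] (0, 0, 284, 127)
280 [140, 103, 228, 234, 234, 179, 178, 157, 211, 228, 217, 178, 231, 224, 208, 203, 203, 204, 204, 205, 161, 192, 187, 218, 196, 196, 197, 211, 187, 23, 21, 23, 24, 29]
318 [137, 115, 229, 233, 234, 157, 202, 205, 212, 205, 206, 211, 231, 232, 231, 231, 228, 214, 204, 204, 208, 194, 176, 218, 184, 184, 183, 210, 185, 183, 24, 28, 19, 17]
350 [87, 98, 173, 180, 200, 179, 154, 205, 211, 191, 168, 213, 213, 212, 212, 212, 211, 210, 210, 208, 182, 169, 198, 202, 192, 191, 187, 210, 188, 22, 22, 24, 23, 18]
[(8244, 193.9, 100.4, [137, 60, 136, 108]), (222, 241.4, 233.6, [213, 228, 53, 20]), (194, 388.1, 233.3, [369, 228, 38, 14]), (74, 234.8, 316.7, [228, 313, 15, 8]), (66, 400.0, 310.0, [394, 305, 12, 11])]
```

Call:
{"op": "carry_out", "data": {
  "slide": [
    [10,-20,0],
    [12,-24,0],
    [10,-18,0],
    [5,-8,-15],
    [0,0,-25],
    [0,0,-25],
    [0,0,-20],
    [0,0,-10],
    [0,0,0]
  ],
  "yaw": [0,0,0,0,0,0,0,0,0],
  "claw": [120,120,120,120,120,120,120,120,120]
}}

```text
clock: 15.58
eef_pos: [0.5062, -0.2958, 0.0695]
tcp_rot: [0.178, 0.984, 0.013, 0.008]
force: [-0.3, 0.9, -0.8]
finger_gap: 0.065
```

```bash
cat >> fin.py <<'E'
cy=np.array([.352,.936,0]); NRM=np.array([-.5*.936,.5*.352,.866]); UP=np.array([.866*.936,-.866*.352,.5])
def dd(nest,off=(-.005,0,-.041)):
    s,P,Rt=tips(); D=P+Rt@np.array(off)-(FM+nest*.058*cy)
    print("u,lat,n",(np.array([D@UP,D@cy,D@NRM])*1e3).round(1),"jaw yaw",np.arctan2(-Rt[0,1],Rt[1,1]).round(3)); return s,P,Rt
E
python3 - <<'E'
from fin import *
dd(-1); w=grab_frame("wrist"); cv2.imwrite("pics/w12.png",w); c=cam("wrist")
m=cv2.inRange(cv2.cvtColor(w,cv2.COLOR_BGR2HSV),(100,90,45),(130,255,255))
print(blobs(m,(100,60,640,330),60))
for k in(-1,1): 
  for du in(-.038,.038): print(k,du,proj(c,FM+k*.058*cy+du*UP+.009*NRM).round(1))
E
```

```text
tcp [ 0.5062 -0.2958  0.0695] z [ 0.02   0.022 -1.   ] tips@-40 [ 0.5054 -0.2967  0.1095] gap 0.065 F [-0.3  0.9 -0.8]
u,lat,n [ 7.  -0.9 57. ] jaw yaw -0.357
[(1453, 155.0, 71.7, [121, 60, 80, 35]), (1291, 519.3, 206.7, [456, 192, 117, 34]), (1180, 315.9, 205.2, [259, 192, 115, 34]), (337, 575.3, 308.4, [563, 299, 25, 22])]
-1 -0.038 [317.7 195.1]
-1 0.038 [319.3 337. ]
1 -0.038 [517.4 194.1]
1 0.038 [538.8 333.6]
```

Call:
{"op": "carry_out", "data": {
  "slide": [
    [2,-1,-8],
    [3,-1,-8],
    [2,-1,-8],
    [2,0,-6],
    [0,0,0]
  ],
  "yaw": [0,0,0,0,0],
  "claw": [120,120,120,120,120],
  "squeeze": 20
}}

```text
clock: 16.05
eef_pos: [0.5189, -0.2997, 0.0413]
tcp_rot: [0.177, 0.984, 0.013, 0.011]
force: [-0.2, 0.8, 2.4]
finger_gap: 0.0648
```

```bash
python3 -c "
from fin import *
dd(-1)"
```

```text
tcp [ 0.5189 -0.2997  0.0413] z [ 0.026  0.021 -0.999] tips@-40 [ 0.5179 -0.3005  0.0813] gap 0.0648 F [-0.2  0.8  2.4]
u,lat,n [ 4.2 -0.  26.1] jaw yaw -0.356
```

Call:
{"op": "carry_out", "data": {
  "slide": [
    [-2,1,-1],
    [-1,0,-1],
    [1,0,-4],
    [1,0,-4],
    [0,0,0]
  ],
  "yaw": [0,0,0,0,0],
  "claw": [120,120,120,120,120]
}}

```text
clock: 16.47
eef_pos: [0.5168, -0.2989, 0.0312]
tcp_rot: [0.177, 0.984, 0.013, 0.01]
force: [-0.1, 0.1, 0.1]
finger_gap: 0.0647
```

```bash
python3 -c "
from fin import *
dd(-1)"
```

```text
tcp [ 0.5168 -0.2989  0.0312] z [ 0.025  0.022 -0.999] tips@-40 [ 0.5158 -0.2997  0.0712] gap 0.0647 F [-0.1  0.1  0.1]
u,lat,n [-2.8 -0.  18.5] jaw yaw -0.356
```

Call:
{"op": "carry_out", "data": {
  "slide": [
    [2,-1,-2],
    [2,-1,-2],
    [1,0,-2],
    [1,0,-2],
    [0,0,0]
  ],
  "yaw": [0,0,0,0,0],
  "claw": [120,120,120,120,120]
}}

```text
clock: 16.88
eef_pos: [0.5196, -0.2998, 0.0211]
tcp_rot: [0.178, 0.984, 0.014, 0.007]
force: [-2.6, 1.1, 2.2]
finger_gap: 0.0647
```

```bash
python3 -c "
from fin import *
dd(-1)
w=grab_frame('wrist'); cv2.imwrite('pics/w13.png',w)
s=grab_frame('scene'); cv2.imwrite('pics/s13.png',s)"
```

```text
tcp [ 0.5196 -0.2998  0.0211] z [ 0.019  0.025 -1.   ] tips@-40 [ 0.5188 -0.3008  0.0611] gap 0.0647 F [-2.6  1.1  2.2]
u,lat,n [-5.1  0.1  8.1] jaw yaw -0.357
```

Call:
{"op": "carry_out", "data": {
  "slide": [
    [2,-1,3],
    [3,-1,2],
    [0,0,-1],
    [0,0,0]
  ],
  "yaw": [0,0,0,0],
  "claw": [120,120,120,120]
}}

```text
clock: 17.32
eef_pos: [0.5183, -0.2991, 0.0229]
tcp_rot: [0.178, 0.984, 0.016, 0.001]
force: [-2.0, 0.8, 1.7]
finger_gap: 0.0644
```

```bash
python3 -c "
from fin import *
dd(-1)
w=grab_frame('wrist'); cv2.imwrite('pics/w14.png',w)
m=cv2.inRange(cv2.cvtColor(w,cv2.COLOR_BGR2HSV),(100,90,45),(130,255,255))
print(blobs(m,(100,60,640,390),60)); v=cv2.cvtColor(w,cv2.COLOR_BGR2GRAY)
for col in(290,318,340): print(col,v[200:390:5,col].tolist())
c=cam('wrist'); print([proj(c,FM-.058*cy+du*UP+n*NRM).round(0).tolist() for du,n in((-.0405,.009),(-.036,.009),(-.0335,.012),(.0335,.012))])
"
```

```text
tcp [ 0.5183 -0.2991  0.0229] z [ 0.007  0.031 -0.999] tips@-40 [ 0.518  -0.3003  0.0629] gap 0.0644 F [-2.   0.8  1.7]
u,lat,n [-5.   0.2 10. ] jaw yaw -0.358
[(2278, 575.9, 211.0, [496, 192, 144, 44]), (2096, 315.5, 209.5, [241, 191, 150, 46]), (256, 244.3, 348.3, [234, 337, 21, 25]), (169, 389.4, 346.4, [381, 338, 18, 19]), (154, 635.1, 358.4, [627, 347, 13, 23]), (104, 552.6, 367.3, [548, 360, 12, 14])]
290 [106, 80, 180, 209, 208, 207, 207, 207, 206, 206, 205, 208, 208, 207, 207, 207, 207, 207, 206, 206, 207, 206, 206, 206, 204, 205, 203, 234, 173, 192, 175, 27, 29, 21, 20, 20, 21, 22]
318 [71, 176, 208, 208, 207, 208, 208, 207, 208, 207, 207, 208, 206, 207, 206, 207, 206, 207, 207, 206, 218, 205, 207, 207, 206, 205, 205, 235, 186, 199, 175, 174, 26, 22, 23, 29, 26, 27]
340 [71, 62, 150, 186, 186, 187, 187, 188, 188, 189, 188, 189, 188, 189, 188, 190, 188, 189, 190, 188, 189, 189, 190, 190, 189, 188, 189, 189, 189, 187, 190, 23, 26, 20, 29, 27, 27, 18]
[[318.0, 191.0], [318.0, 201.0], [318.0, 205.0], [321.0, 379.0]]
```

```bash
python3 -c "
from fin import *
w=cv2.imread('pics/w14.png'); s=grab_frame('scene'); cv2.imwrite('pics/s14.png',s)
o=np.zeros((600,800,3),np.uint8); o[:360,:400]=cv2.resize(w[150:390,185:455],(400,360),interpolation=cv2.INTER_CUBIC)
o[:600,400:]=cv2.resize(s[180:300,345:425],(400,600),interpolation=cv2.INTER_CUBIC); cv2.imwrite('pics/v12.png',o)"
```

```text
(no output)
```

View pics/v12.png

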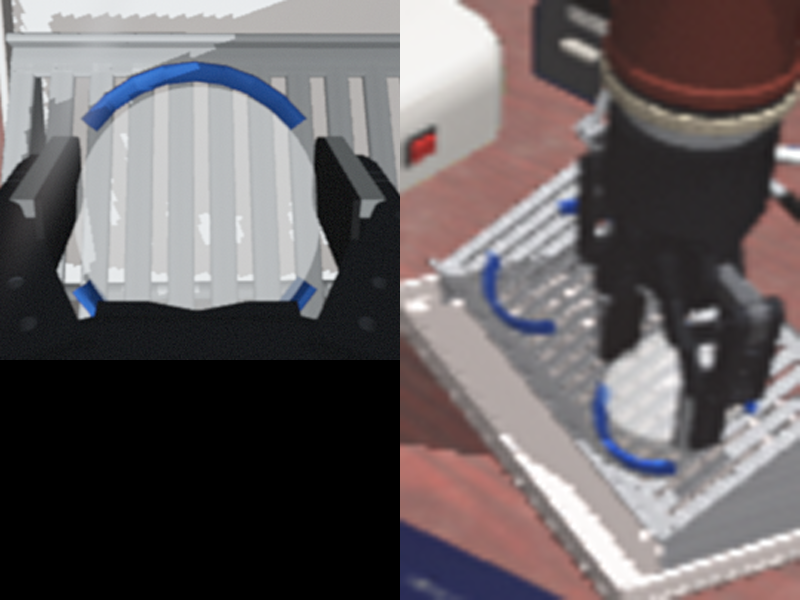

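The last picture allowed shows blank B tilted with the deck and concentric inside the right ring. Releasing it now; after this I check by colour and shape measurements only.

Call:
{"op": "carry_out", "data": {
  "slide": [
    [0,0,-1],
    [0,0,0],
    [0,0,0],
    [0,0,0],
    [0,0,0],
    [0,0,10],
    [0,0,25],
    [-5,2,35],
    [-5,2,35],
    [0,0,20],
    [0,0,0]
  ],
  "yaw": [0,0,0,0,0,0,0,0,0,0,0],
  "claw": [100,60,0,0,0,0,0,0,0,0,0]
}}

```text
clock: 18.33
eef_pos: [0.5101, -0.2956, 0.1556]
tcp_rot: [0.178, 0.984, 0.015, 0.003]
force: [0.1, -1.0, 0.3]
finger_gap: 0.0854
```

```bash
cat >> fin.py <<'E'
def edges(w,k,c):
    # sample image brightness radially in the deck plane at disc-top height to find the disc edge
    g=cv2.cvtColor(w,cv2.COLOR_BGR2GRAY).astype(float); N=FM+k*.058*cy
    for name,d in(("downhill",-UP),("uphill",UP),("+y",cy),("-y",-cy)):
        print(name,[int(cv2.getRectSubPix(w,(3,3),tuple(map(float,proj(c,N+r*1e-3*d+.012*NRM))))[1,1].mean()) for r in range(20,46,1)])
E
python3 -c "
from fin import *
s,P,Rt=tips(); c=cam('wrist'); w=grab_frame('wrist'); cv2.imwrite('pics/w15.png',w)
edges(w,-1,c); print('empty nest'); edges(w,1,c)
m=cv2.inRange(cv2.cvtColor(w,cv2.COLOR_BGR2HSV),(100,90,45),(130,255,255)); print(blobs(m,(100,60,640,330),60))
for k in(-1,1): print([proj(c,FM+k*.058*cy+du*UP+n*NRM).round(0).tolist() for du,n in((-.0405,.009),(-.0335,.012),(.0335,.012),(.0405,.009))])
"
```

```text
tcp [ 0.5101 -0.2956  0.1556] z [ 0.011  0.029 -1.   ] tips@-40 [ 0.5096 -0.2968  0.1956] gap 0.0854 F [ 0.1 -1.   0.3]
downhill [218, 219, 219, 220, 219, 218, 218, 218, 218, 218, 218, 218, 213, 190, 169, 152, 134, 132, 135, 129, 142, 175, 196, 193, 164, 167]
uphill [225, 221, 218, 218, 219, 218, 219, 219, 219, 219, 213, 194, 152, 166, 180, 126, 88, 114, 127, 161, 241, 236, 173, 120, 119, 124]
+y [200, 201, 209, 219, 219, 218, 205, 197, 199, 200, 200, 197, 175, 157, 182, 193, 193, 185, 157, 145, 151, 149, 148, 149, 148, 157]
-y [203, 216, 220, 219, 215, 201, 197, 200, 199, 202, 217, 225, 219, 209, 198, 192, 186, 183, 201, 207, 204, 203, 205, 204, 196, 192]
empty nest
downhill [177, 175, 174, 172, 173, 173, 175, 176, 174, 174, 173, 149, 95, 79, 86, 89, 91, 93, 103, 134, 147, 146, 140, 128, 122, 139]
uphill [202, 222, 235, 236, 235, 223, 189, 180, 180, 182, 183, 182, 167, 134, 137, 121, 69, 71, 86, 145, 229, 242, 237, 143, 42, 26]
+y [145, 148, 146, 120, 95, 99, 103, 108, 149, 190, 202, 202, 202, 205, 195, 143, 89, 83, 97, 151, 195, 204, 202, 201, 202, 204]
-y [166, 188, 192, 186, 166, 149, 148, 147, 147, 149, 141, 144, 179, 190, 191, 182, 159, 149, 147, 146, 148, 148, 140, 153, 183, 193]
[(1763, 191.4, 72.7, [154, 60, 87, 37]), (644, 457.2, 170.8, [413, 161, 82, 25]), (490, 310.5, 169.5, [271, 160, 81, 25]), (486, 310.8, 251.1, [269, 236, 85, 26]), (339, 482.6, 249.2, [456, 235, 47, 27]), (107, 425.3, 243.1, [417, 237, 18, 13]), (69, 626.6, 315.5, [614, 311, 26, 10])]
[[312.0, 160.0], [313.0, 167.0], [313.0, 253.0], [314.0, 263.0]]
[[456.0, 160.0], [458.0, 167.0], [468.0, 251.0], [468.0, 261.0]]
```

Call:
{"op": "carry_out", "data": {
  "slide": [
    [-10,15,15],
    [-15,25,20],
    [-15,30,10],
    [-10,32,0],
    [0,33,0],
    [0,33,0],
    [0,33,0],
    [0,33,0],
    [0,33,0],
    [0,33,0],
    [0,33,0],
    [0,33,0],
    [0,33,0],
    [0,33,0],
    [0,33,0],
    [-6,30,0],
    [-8,30,0],
    [-8,30,0],
    [-8,20,0],
    [-4,10,0]
  ],
  "yaw": [0,0,0,0,0,0,0,0,0,0,0,0,0,0,0,0,0,0,0,0],
  "claw": [0,0,0,0,0,0,0,0,0,0,0,0,0,0,0,0,0,0,0,0]
}}

```text
clock: 20.05
eef_pos: [0.4157, 0.3022, 0.1891]
tcp_rot: [0.181, 0.983, 0.014, -0.001]
force: [0.0, -1.1, -0.2]
finger_gap: 0.0857
```

Call:
{"op": "carry_out", "data": {
  "slide": [
    [0,0,0],
    [0,0,0]
  ],
  "yaw": [0,0],
  "claw": [0,0]
}}

```text
clock: 20.22
eef_pos: [0.4142, 0.3037, 0.1877]
tcp_rot: [0.178, 0.984, 0.013, -0.001]
force: [-0.1, -0.6, 0.6]
finger_gap: 0.0853
```

```bash
cat >> fin.py <<'E'
def blank(w,c,exp,z=.012,win=60):
    # disc found by seeded segmentation around the expected pixel: pale = low saturation relative to the red bench
    u=proj(c,exp).astype(int); h=cv2.cvtColor(w,cv2.COLOR_BGR2HSV); print("exp",u,"hsv",h[u[1],u[0]])
    m=cv2.morphologyEx(cv2.inRange(h,(0,0,100),(180,45,255)),cv2.MORPH_OPEN,np.ones((5,5)))
    l=cv2.connectedComponents(m)[1]; q=(l==l[u[1],u[0]]).astype(np.uint8); x,y,ww,hh=cv2.boundingRect(q)
    e=cv2.fitEllipse(max(cv2.findContours(q,0,1)[0],key=cv2.contourArea)); print("bbox",x,y,ww,hh,"ell",np.round(e[0],1),np.round(e[1],1),onz(c,e[0],z).round(4)); return e
E
python3 -c "
from fin import *
s,P,Rt=tips(); c=cam('wrist'); w=grab_frame('wrist'); cv2.imwrite('pics/w16.png',w); blank(w,c,(.4176,.3547,.012))"
```

```text
tcp [0.4142 0.3037 0.1877] z [ 0.002  0.026 -1.   ] tips@-40 [0.4141 0.3026 0.2277] gap 0.0853 F [-0.1 -0.6  0.6]
exp [364 151] hsv [176  12 172]
bbox 330 117 69 69 ell [363.8 150.7] [67.5 69.1] [0.4167 0.3547 0.012 ]
```

Call:
{"op": "carry_out", "data": {
  "slide": [
    [0,20,0],
    [-1,22,-10],
    [-1,10,-20],
    [0,0,-25],
    [0,0,-25],
    [0,0,-25],
    [0,0,-25],
    [0,0,-20],
    [0,0,-15],
    [0,0,-10],
    [0,0,0]
  ],
  "yaw": [0,0,0,0,0,0,0,0,0,0,0],
  "claw": [0,0,0,0,0,0,0,0,0,0,0]
}}

```text
clock: 21.18
eef_pos: [0.4255, 0.3382, 0.0098]
tcp_rot: [0.192, 0.981, 0.016, 0.002]
force: [-1.7, -0.7, 0.4]
finger_gap: 0.0854
```

```bash
python3 -c "
from fin import *
s,P,Rt=tips(); c=cam('wrist'); w=grab_frame('wrist'); cv2.imwrite('pics/w17.png',w); e=blank(w,c,(.4167,.3547,.012))
p=onz(c,e[0],.012); print('disc in tool',(Rt.T@(p-P)*1e3).round(1))"
```

```text
tcp [0.4255 0.3382 0.0098] z [ 0.011  0.031 -0.999] tips@-40 [0.4251 0.3369 0.0498] gap 0.0854 F [-1.7 -0.7  0.4]
exp [343 201] hsv [  0   9 193]
bbox 279 136 132 128 ell [344.  199.2] [127.9 131.4] [0.4155 0.3554 0.012 ]
disc in tool [15.8 12.2 -1.7]
```

Call:
{"op": "carry_out", "data": {
  "slide": [
    [-5,6,0],
    [-5,7,0],
    [-5,6,0],
    [0,0,-8],
    [0,0,-8],
    [0,0,0]
  ],
  "yaw": [0.01,0.01,0.01,0,0,0],
  "claw": [0,0,0,0,0,0]
}}

```text
clock: 21.73
eef_pos: [0.412, 0.3624, -0.0011]
tcp_rot: [0.176, 0.984, 0.021, 0.004]
force: [0.2, 0.0, -0.1]
finger_gap: 0.0856
```

```bash
python3 -c "
from fin import *
s,P,Rt=tips(); c=cam('wrist'); w=grab_frame('wrist'); cv2.imwrite('pics/w18.png',w); e=blank(w,c,(.4157,.3552,.012))
p=onz(c,e[0],.012); print('disc in tool',(Rt.T@(p-P)*1e3).round(1),Rt[:,1])"
```

```text
tcp [ 0.412   0.3624 -0.0011] z [ 0.015  0.039 -0.999] tips@-40 [0.4114 0.3608 0.0389] gap 0.0856 F [ 0.2  0.  -0.1]
exp [309 249] hsv [  0   9 188]
bbox 243 182 136 130 ell [309.9 245.9] [130.1 136. ] [0.4143 0.356  0.012 ]
disc in tool [ -4.4  -4.6 -13.3] [0.34629485 0.93717515 0.04222108]
```

Call:
{"op": "carry_out", "data": {
  "slide": [
    [-1,-3,-7],
    [0,0,-8],
    [0,0,-8],
    [0,0,-7],
    [0,0,-4],
    [0,0,0]
  ],
  "yaw": [0,0,0,0,0,0],
  "claw": [0,0,0,0,0,0]
}}

```text
clock: 22.28
eef_pos: [0.4114, 0.3575, -0.0389]
tcp_rot: [0.177, 0.984, 0.02, 0.004]
force: [0.1, -0.3, 0.8]
finger_gap: 0.0854
```

```bash
python3 -c "
from fin import *
s,P,Rt=tips(); c=cam('wrist'); w=grab_frame('wrist'); cv2.imwrite('pics/w19.png',w); e=blank(w,c,(.4157,.3552,.012))
p=onz(c,e[0],.012); print('disc in tool',(Rt.T@(p-P)*1e3).round(1))"
```

```text
tcp [ 0.4114  0.3575 -0.0389] z [ 0.015  0.038 -0.999] tips@-40 [0.4108 0.356  0.001 ] gap 0.0854 F [ 0.1 -0.3  0.8]
exp [323 286] hsv [176   9 188]
bbox 239 201 172 156 ell [323.9 279.3] [156.6 171.1] [0.4128 0.3564 0.012 ]
disc in tool [ -1.8   1.5 -50.9]
```

Call:
{"op": "carry_out", "data": {
  "slide": [
    [-3,2,0],
    [0,0,1],
    [0,0,0],
    [0,0,0],
    [0,0,0],
    [0,0,0],
    [0,0,0],
    [0,0,10],
    [0,0,15],
    [0,0,20],
    [0,0,10],
    [0,0,0]
  ],
  "yaw": [0,0,0,0,0,0,0,0,0,0,0,0],
  "claw": [0,120,120,120,120,120,120,120,120,120,120,120],
  "squeeze": 25
}}

```text
clock: 23.33
eef_pos: [0.4085, 0.3586, 0.0235]
tcp_rot: [0.177, 0.984, 0.019, 0.004]
force: [-0.2, 0.5, 0.6]
finger_gap: 0.0641
```

```bash
python3 -c "
from fin import *
s,P,Rt=tips(); w=grab_frame('wrist'); cv2.imwrite('pics/w20.png',w); disc(w,110)
c=cam('wrist'); v=cv2.cvtColor(w,cv2.COLOR_BGR2GRAY)
for col in(290,318,346): print(col,v[200:390:5,col].tolist())"
```

```text
tcp [0.4085 0.3586 0.0235] z [ 0.015  0.037 -0.999] tips@-40 [0.4079 0.3572 0.0634] gap 0.0641 F [-0.2  0.5  0.6]
[array([317.1, 283.5]), array([149.7, 165.5]), np.float64(86.2)] (236, 208, 163, 149)
[array([195.9,  66.5]), array([107.2, 500. ]), np.float64(71.2)] (0, 0, 472, 186)
290 [98, 93, 96, 121, 182, 181, 181, 183, 183, 182, 184, 184, 188, 201, 200, 200, 199, 199, 200, 200, 199, 198, 199, 201, 201, 201, 200, 199, 197, 199, 197, 29, 24, 26, 24, 25, 25, 29]
318 [101, 102, 118, 181, 182, 182, 183, 181, 182, 184, 183, 182, 181, 180, 180, 180, 192, 202, 203, 202, 200, 201, 201, 200, 199, 201, 200, 200, 201, 200, 201, 198, 25, 32, 25, 27, 31, 32]
346 [104, 98, 97, 118, 186, 183, 183, 184, 184, 184, 183, 182, 180, 181, 182, 182, 194, 201, 200, 201, 200, 200, 199, 200, 201, 200, 199, 198, 196, 198, 198, 25, 27, 24, 28, 28, 31, 31]
```

Call:
{"op": "carry_out", "data": {
  "slide": [
    [0,0,15],
    [0,0,30],
    [0,0,35],
    [0,0,35],
    [0,0,35],
    [0,-10,20],
    [3,-25,5],
    [4,-32,0],
    [4,-32,0],
    [4,-32,0],
    [4,-32,0],
    [4,-32,0],
    [4,-32,0],
    [4,-32,0],
    [2,-32,0],
    [0,-32,0],
    [0,-32,0],
    [0,-30,0],
    [2,-25,0],
    [4,-15,0]
  ],
  "yaw": [0,0,0,0,0,0,0,0,0,0,0,0,0,0,0,0,0,0,0,0],
  "claw": [120,120,120,120,120,120,120,120,120,120,120,120,120,120,120,120,120,120,120,120]
}}

```text
clock: 25.05
eef_pos: [0.4364, -0.0826, 0.1911]
tcp_rot: [0.17, 0.985, 0.016, -0.0]
force: [0.0, 0.0, -0.3]
finger_gap: 0.0645
```

```bash
python3 -c "
from fin import *
dd(1)"
```

```text
tcp [ 0.4364 -0.0826  0.1911] z [ 0.005  0.032 -0.999] tips@-40 [ 0.4362 -0.0839  0.2311] gap 0.0645 F [ 0.   0.  -0.3]
u,lat,n [-53.2  58.1 232. ] jaw yaw -0.342
```

Call:
{"op": "carry_out", "data": {
  "slide": [
    [15,-15,0],
    [25,-24,0],
    [25,-24,0],
    [22,-20,0],
    [12,-12,-10],
    [5,-5,-20],
    [0,0,-25],
    [0,0,-25],
    [0,0,-22],
    [0,0,-12],
    [0,0,0]
  ],
  "yaw": [-0.008,-0.008,0,0,0,0,0,0,0,0,0],
  "claw": [120,120,120,120,120,120,120,120,120,120,120]
}}

```text
clock: 25.97
eef_pos: [0.511, -0.16, 0.0653]
tcp_rot: [0.179, 0.984, 0.016, -0.009]
force: [-0.3, -0.2, 0.5]
finger_gap: 0.0645
```

```bash
python3 -c "
from fin import *
dd(1); w=grab_frame('wrist'); cv2.imwrite('pics/w21.png',w); c=cam('wrist')
m=cv2.inRange(cv2.cvtColor(w,cv2.COLOR_BGR2HSV),(100,90,45),(130,255,255))
print(blobs(m,(60,60,640,330),60)); print([proj(c,FM+k*.058*cy+du*UP+.009*NRM).round(1) for k in(-1,1) for du in(-.0405,)])"
```

```text
tcp [ 0.511  -0.16    0.0653] z [-0.012  0.034 -0.999] tips@-40 [ 0.5115 -0.1614  0.1053] gap 0.0645 F [-0.3 -0.2  0.5]
u,lat,n [-31.5  12.   74.1] jaw yaw -0.36
[(809, 113.0, 279.6, [60, 268, 97, 33]), (534, 72.8, 68.5, [60, 60, 37, 27]), (64, 73.4, 88.5, [60, 79, 28, 20])]
[array([ 97.1, 266.9]), array([296.1, 264.7])]
```

Call:
{"op": "carry_out", "data": {
  "slide": [
    [8,-6,3],
    [10,-7,0],
    [10,-8,-3],
    [6,-4,-4],
    [0,0,0]
  ],
  "yaw": [0,0,0,0,0],
  "claw": [120,120,120,120,120]
}}

```text
clock: 26.43
eef_pos: [0.5495, -0.1854, 0.0678]
tcp_rot: [0.177, 0.984, 0.016, -0.006]
force: [-0.5, 0.3, -0.7]
finger_gap: 0.0644
```

```bash
python3 -c "
from fin import *
dd(1); w=grab_frame('wrist'); cv2.imwrite('pics/w21.png',w); c=cam('wrist')
m=cv2.inRange(cv2.cvtColor(w,cv2.COLOR_BGR2HSV),(100,90,45),(130,255,255))
print(blobs(m,(60,60,640,330),60)); print([proj(c,FM+k*.058*cy+du*UP+.009*NRM).round(1) for k in(-1,1) for du in(-.0405,)])"
```

```text
tcp [ 0.5495 -0.1854  0.0678] z [-0.006  0.034 -0.999] tips@-40 [ 0.5498 -0.1867  0.1078] gap 0.0644 F [-0.5  0.3 -0.7]
u,lat,n [ 8.5  1.7 54. ] jaw yaw -0.357
[(1230, 310.8, 205.6, [254, 192, 115, 35]), (796, 116.1, 204.7, [60, 192, 107, 35])]
[array([105.4, 191.9]), array([313.2, 191.1])]
```

Call:
{"op": "carry_out", "data": {
  "slide": [
    [0,-1,-8],
    [1,-1,-8],
    [1,-1,-8],
    [1,0,-6],
    [0,0,0]
  ],
  "yaw": [0,0,0,0,0],
  "claw": [120,120,120,120,120],
  "squeeze": 20
}}

```text
clock: 26.9
eef_pos: [0.5516, -0.1868, 0.0362]
tcp_rot: [0.177, 0.984, 0.017, -0.005]
force: [0.3, -0.1, -0.6]
finger_gap: 0.0645
```

```bash
python3 -c "
from fin import *
dd(1)"
```

```text
tcp [ 0.5516 -0.1868  0.0362] z [-0.005  0.036 -0.999] tips@-40 [ 0.5518 -0.1883  0.0762] gap 0.0645 F [ 0.3 -0.1 -0.6]
u,lat,n [-5.2  1.  25.4] jaw yaw -0.356
```

Call:
{"op": "carry_out", "data": {
  "slide": [
    [2,-1,-2],
    [2,-1,-3],
    [2,-1,-3],
    [1,-1,-1],
    [0,0,0]
  ],
  "yaw": [0,0,0,0,0],
  "claw": [120,120,120,120,120]
}}

```text
clock: 27.32
eef_pos: [0.5569, -0.1897, 0.0252]
tcp_rot: [0.177, 0.984, 0.018, -0.008]
force: [-2.0, 0.5, 2.1]
finger_gap: 0.0638
```

```bash
python3 -c "
from fin import *
dd(1)"
```

```text
tcp [ 0.5569 -0.1897  0.0252] z [-0.01   0.038 -0.999] tips@-40 [ 0.5573 -0.1912  0.0651] gap 0.0638 F [-2.   0.5  2.1]
u,lat,n [-5.4  0.1 12.7] jaw yaw -0.356
```

Call:
{"op": "carry_out", "data": {
  "slide": [
    [2,-1,-2],
    [2,-1,-2],
    [0,0,0]
  ],
  "yaw": [0,0,0],
  "claw": [120,120,120]
}}

```text
clock: 27.57
eef_pos: [0.5611, -0.192, 0.0209]
tcp_rot: [0.177, 0.984, 0.018, -0.008]
force: [-3.9, 2.6, 1.0]
finger_gap: 0.0646
```

```bash
python3 -c "
from fin import *
dd(1); w=grab_frame('wrist'); cv2.imwrite('pics/w22.png',w)
for f in('w14','w22'):
    im=cv2.imread(f'pics/{f}.png'); m=cv2.inRange(cv2.cvtColor(im,cv2.COLOR_BGR2HSV),(100,90,45),(130,255,255)); print(f,blobs(m,(200,60,480,390),60))
    v=cv2.cvtColor(im,cv2.COLOR_BGR2GRAY); print(v[190:225:2,318].tolist(), v[190:225:2,290].tolist(), v[270,225:260:2].tolist(), v[270,380:420:2].tolist())
"
```

```text
tcp [ 0.5611 -0.192   0.0209] z [-0.01   0.039 -0.999] tips@-40 [ 0.5615 -0.1935  0.0609] gap 0.0646 F [-3.9  2.6  1. ]
u,lat,n [-3.4 -0.5  6.7] jaw yaw -0.356
w14 [(2096, 315.5, 209.5, [241, 191, 150, 46]), (256, 244.3, 348.3, [234, 337, 21, 25]), (169, 389.4, 346.4, [381, 338, 18, 19])]
[123, 86, 105, 85, 72, 71, 64, 115, 185, 204, 208, 208, 207, 208, 209, 207, 208, 207] [192, 189, 119, 102, 111, 106, 101, 95, 60, 100, 180, 189, 207, 208, 207, 208, 208, 207] [65, 58, 54, 45, 43, 30, 59, 138, 190, 187, 188, 188, 186, 188, 188, 189, 187, 186] [199, 179, 187, 187, 188, 187, 188, 188, 148, 57, 11, 21, 20, 17, 17, 10, 24, 17, 20, 22]
w22 [(2242, 317.6, 206.7, [241, 188, 153, 46]), (258, 391.0, 346.2, [381, 335, 21, 26]), (239, 244.4, 347.8, [235, 337, 20, 25])]
[95, 98, 94, 71, 72, 54, 102, 112, 124, 166, 167, 166, 164, 165, 164, 165, 167, 167] [125, 82, 98, 97, 93, 86, 80, 70, 93, 144, 143, 174, 175, 174, 175, 176, 176, 175] [61, 53, 47, 40, 38, 32, 41, 111, 156, 172, 170, 171, 164, 190, 193, 188, 189, 188] [171, 170, 170, 171, 170, 168, 181, 188, 110, 16, 13, 19, 15, 18, 15, 18, 18, 19, 20, 7]
```

Same configuration as blank B had when it seated: disc edge just inside the downhill arc, arcs symmetric. Releasing blank A and rising.

Call:
{"op": "carry_out", "data": {
  "slide": [
    [0,0,0],
    [0,0,0],
    [0,0,0],
    [0,0,0],
    [0,0,0],
    [0,0,10],
    [0,0,25],
    [-5,2,35],
    [-5,2,35],
    [0,0,20],
    [0,0,0]
  ],
  "yaw": [0,0,0,0,0,0,0,0,0,0,0],
  "claw": [100,60,0,0,0,0,0,0,0,0,0]
}}

```text
clock: 28.53
eef_pos: [0.5511, -0.1904, 0.1543]
tcp_rot: [0.178, 0.984, 0.016, -0.007]
force: [0.8, -0.3, -0.4]
finger_gap: 0.0853
```

```bash
python3 -c "
from fin import *
s,P,Rt=tips(); c=cam('wrist'); w=grab_frame('wrist'); cv2.imwrite('pics/w23.png',w)
print('R'); edges(w,-1,c); print('L'); edges(w,1,c)
m=cv2.inRange(cv2.cvtColor(w,cv2.COLOR_BGR2HSV),(100,90,45),(130,255,255)); print(blobs(m,(60,60,640,330),60))
w,a=red('wrist',(150,150,450,330)); s,b=red('scene',(380,180,440,260)); print(a,b)
for i in a[:2]:
  for j in b: p,e=tri([ray(c,i[1:3]),ray(cam('scene'),j[1:3])]); d=p-FM; print(p.round(4),np.round(e,1),(d@cx*1e3-43).round(1),(d[2]*1e3-45.2).round(1))
"
```

```text
tcp [ 0.5511 -0.1904  0.1543] z [-0.007  0.034 -0.999] tips@-40 [ 0.5514 -0.1918  0.1943] gap 0.0853 F [ 0.8 -0.3 -0.4]
R
downhill [185, 185, 186, 185, 184, 184, 184, 183, 183, 182, 182, 182, 172, 157, 154, 146, 124, 121, 120, 118, 139, 176, 184, 168, 150, 162]
uphill [186, 185, 186, 185, 186, 185, 186, 186, 186, 197, 207, 184, 147, 135, 135, 103, 68, 99, 121, 138, 185, 192, 193, 193, 186, 159]
+y [201, 190, 186, 186, 186, 186, 187, 183, 186, 201, 206, 205, 199, 189, 171, 134, 124, 135, 145, 151, 156, 175, 180, 181, 187, 193]
-y [181, 185, 185, 185, 193, 206, 197, 172, 162, 165, 165, 170, 181, 186, 185, 183, 184, 183, 164, 125, 116, 116, 122, 152, 178, 184]
L
downhill [186, 185, 185, 184, 184, 183, 183, 183, 183, 182, 183, 177, 122, 83, 106, 114, 122, 125, 119, 121, 142, 171, 172, 150, 154, 179]
uphill [188, 188, 188, 187, 188, 188, 188, 188, 189, 188, 188, 192, 211, 209, 179, 145, 99, 67, 104, 121, 126, 178, 199, 199, 199, 199]
+y [207, 201, 189, 186, 187, 187, 187, 188, 187, 192, 203, 197, 182, 164, 134, 135, 136, 136, 136, 137, 140, 161, 148, 98, 76, 92]
-y [187, 187, 188, 188, 190, 208, 218, 208, 206, 196, 190, 206, 214, 211, 205, 195, 189, 176, 178, 181, 174, 162, 182, 194, 193, 191]
[(650, 315.6, 172.3, [275, 162, 81, 26]), (515, 169.8, 171.2, [127, 162, 85, 25]), (504, 315.0, 253.7, [273, 239, 86, 25]), (435, 144.6, 254.9, [117, 240, 64, 26]), (382, 70.8, 67.1, [60, 60, 31, 22]), (69, 200.8, 244.0, [194, 239, 13, 10])]
[] [(54, 423.1, 195.2, [413, 190, 21, 11]), (33, 411.7, 209.8, [408, 206, 9, 9])]
```

Both blanks are inside their rings: edges at about 32–34 mm from the nest centre both uphill and downhill. Now going behind the bar with the fingers shut.

Call:
{"op": "carry_out", "data": {
  "slide": [
    [5,-10,12],
    [14,-20,12],
    [22,-24,0],
    [22,-24,0],
    [15,-10,0],
    [5,-4,0],
    [0,0,0]
  ],
  "yaw": [0,0,0,0,0,0,0],
  "claw": [255,255,255,255,255,255,255]
}}

```text
clock: 29.27
eef_pos: [0.6315, -0.2803, 0.1626]
tcp_rot: [0.176, 0.984, 0.019, -0.017]
force: [-0.1, -0.0, 0.0]
finger_gap: 0.0007
```

```bash
cat >> fin.py <<'E'
def tipfwd(off=-.037):
    s,P,Rt=tips(); t=P+off*Rt[:,2]; d=t-FM; print("tip fwd,lat,z (mm)",(np.array([d@cx,d@cy,t[2]])*1e3).round(1),"yaw",np.arctan2(-Rt[0,1],Rt[1,1]).round(3)); return s
E
python3 -c "
from fin import *
tipfwd(); S=cam('scene'); w=grab_frame('scene'); cv2.imwrite('pics/s24.png',w)
w0=cv2.imread('pics/scene0.png')
for im in(w,): 
  print('R'); edges(im,-1,S); print('L'); edges(im,1,S)"
```

```text
tcp [ 0.6315 -0.2803  0.1626] z [-0.027  0.044 -0.999] tips@-40 [ 0.6326 -0.2821  0.2025] gap 0.0007 F [-0.1 -0.   0. ]
tip fwd,lat,z (mm) [ 86.3  -0.3 199.5] yaw -0.355
R
downhill [199, 201, 203, 204, 205, 202, 198, 197, 195, 191, 189, 189, 187, 180, 173, 166, 153, 140, 127, 124, 121, 120, 119, 118, 121, 134]
uphill [200, 200, 201, 202, 204, 206, 212, 219, 224, 215, 184, 150, 114, 85, 72, 73, 82, 95, 117, 142, 165, 176, 176, 180, 182, 184]
+y [200, 194, 192, 197, 206, 216, 224, 226, 225, 224, 222, 220, 215, 211, 207, 203, 207, 213, 221, 231, 227, 216, 206, 197, 195, 197]
-y [202, 202, 202, 200, 197, 197, 196, 197, 200, 203, 206, 206, 205, 200, 192, 180, 170, 165, 167, 175, 179, 180, 171, 162, 157, 155]
L
downhill [188, 186, 187, 189, 191, 193, 192, 191, 189, 187, 185, 182, 172, 157, 140, 128, 124, 121, 120, 119, 120, 123, 134, 149, 165, 176]
uphill [192, 193, 193, 194, 196, 197, 198, 204, 206, 207, 201, 183, 161, 137, 113, 96, 86, 85, 91, 101, 112, 115, 114, 113, 114, 114]
+y [181, 180, 180, 181, 183, 184, 183, 180, 175, 169, 156, 143, 132, 123, 115, 117, 120, 122, 123, 123, 120, 116, 112, 107, 100, 93]
-y [199, 200, 201, 202, 203, 204, 205, 206, 206, 204, 202, 200, 198, 196, 192, 186, 179, 171, 167, 167, 169, 173, 180, 187, 193, 198]
```

Call:
{"op": "carry_out", "data": {
  "slide": [
    [0,0,-15],
    [0,0,-20],
    [0,0,-18],
    [0,0,-10],
    [0,0,0]
  ],
  "yaw": [0,0,0,0,0],
  "claw": [255,255,255,255,255]
}}

```text
clock: 29.73
eef_pos: [0.6271, -0.2751, 0.096]
tcp_rot: [0.176, 0.984, 0.021, -0.019]
force: [0.3, 0.2, 0.2]
finger_gap: -0.0002
```

```bash
python3 -c "
from fin import *
tipfwd()"
```

```text
tcp [ 0.6271 -0.2751  0.096 ] z [-0.03   0.048 -0.998] tips@-40 [ 0.6283 -0.277   0.136 ] gap -0.0002 F [0.3 0.2 0.2]
tip fwd,lat,z (mm) [ 80.6   3.  133. ] yaw -0.354
```

Call:
{"op": "carry_out", "data": {
  "slide": [
    [-8,2,0],
    [-8,2,0],
    [-8,2,0],
    [-8,3,-1],
    [-8,3,-1],
    [-8,3,-2],
    [-6,2,-2],
    [0,0,0]
  ],
  "yaw": [0,0,0,0,0,0,0,0],
  "claw": [255,255,255,255,255,255,255,255]
}}

```text
clock: 30.4
eef_pos: [0.5701, -0.2543, 0.0944]
tcp_rot: [0.174, 0.984, 0.022, -0.016]
force: [0.1, 0.2, -0.3]
finger_gap: 0.0
```

```bash
cat >> fin.py <<'E'
def bar():
    w=grab_frame("scene"); S=cam("scene"); h=cv2.cvtColor(w,cv2.COLOR_BGR2HSV); m=cv2.inRange(h,(0,130,90),(8,255,255))|cv2.inRange(h,(172,130,90),(180,255,255))
    b=blobs(m,(350,180,440,300),4); print("scene red",b)
    H=FM+.043*cx+[0,0,.0452]
    for t in np.arange(0,2.45,.2):
        a=np.radians(210)-t; p=H+.05*(np.cos(a)*cx+np.sin(a)*np.array([0,0,1])); print(round(t,1),proj(S,p).round(1).tolist(),end=' ')
E
python3 -c "
from fin import *
tipfwd(); bar()"
```

```text
tcp [ 0.5701 -0.2543  0.0944] z [-0.024  0.048 -0.999] tips@-40 [ 0.571  -0.2563  0.1344] gap 0.0 F [ 0.1  0.2 -0.3]
tip fwd,lat,z (mm) [ 19.6   2.2 131.4] yaw -0.352
scene red [(45, 425.2, 196.2, [416, 192, 19, 9]), (34, 391.8, 220.2, [388, 217, 9, 8]), (7, 350.4, 208.3, [350, 207, 2, 4])]
0.0 [388.5, 240.0] 0.2 [387.3, 237.4] 0.4 [386.8, 234.4] 0.6 [387.1, 231.1] 0.8 [388.0, 227.6] 1.0 [389.6, 224.1] 1.2 [391.9, 220.8] 1.4 [394.6, 217.7] 1.6 [397.8, 215.0] 1.8 [401.3, 212.8] 2.0 [404.8, 211.2] 2.2 [408.4, 210.3] 2.4 [411.7, 210.2]
```

Bar at about 1.22 rad (red at (391.8,220.2), which matches the hinge model). Switching to pressing on the sleeve from above.

Call:
{"op": "carry_out", "data": {
  "slide": [
    [5,-2,4],
    [0,0,18],
    [0,0,10],
    [-10,2,0],
    [-10,2,0],
    [-5,1,0],
    [0,0,0]
  ],
  "yaw": [0,0,0,0,0,0,0],
  "claw": [255,255,255,255,255,255,255]
}}

```text
clock: 31.03
eef_pos: [0.5491, -0.2516, 0.1289]
tcp_rot: [0.174, 0.984, 0.022, -0.016]
force: [0.7, -0.9, -0.2]
finger_gap: -0.0
```

```bash
python3 -c "
from fin import *
tipfwd(); bar()"
```

```text
tcp [ 0.5491 -0.2516  0.1289] z [-0.025  0.048 -0.999] tips@-40 [ 0.5501 -0.2536  0.1689] gap -0.0 F [ 0.7 -0.9 -0.2]
tip fwd,lat,z (mm) [ -0.9  -2.6 165.9] yaw -0.351
scene red [(43, 425.3, 196.3, [417, 192, 18, 9]), (29, 391.5, 220.3, [388, 217, 8, 8]), (7, 350.4, 208.3, [350, 207, 2, 4])]
0.0 [388.5, 240.0] 0.2 [387.3, 237.4] 0.4 [386.8, 234.4] 0.6 [387.1, 231.1] 0.8 [388.0, 227.6] 1.0 [389.6, 224.1] 1.2 [391.9, 220.8] 1.4 [394.6, 217.7] 1.6 [397.8, 215.0] 1.8 [401.3, 212.8] 2.0 [404.8, 211.2] 2.2 [408.4, 210.3] 2.4 [411.7, 210.2]
```

Call:
{"op": "carry_out", "data": {
  "slide": [
    [0,0,-10],
    [0,0,-10],
    [0,0,-10],
    [0,0,-10],
    [0,0,-10],
    [0,0,-8],
    [0,0,-8],
    [0,0,0]
  ],
  "yaw": [0,0,0,0,0,0,0,0],
  "claw": [255,255,255,255,255,255,255,255]
}}

```text
clock: 31.75
eef_pos: [0.5484, -0.2501, 0.0526]
tcp_rot: [0.174, 0.984, 0.022, -0.018]
force: [0.3, -0.0, -0.1]
finger_gap: -0.0001
```

```bash
python3 -c "
from fin import *
tipfwd(); bar()"
```

```text
tcp [ 0.5484 -0.2501  0.0526] z [-0.028  0.05  -0.998] tips@-40 [ 0.5495 -0.252   0.0925] gap -0.0001 F [ 0.3 -0.  -0.1]
tip fwd,lat,z (mm) [-2.  -1.4 89.6] yaw -0.35
scene red [(53, 423.7, 195.5, [414, 190, 21, 11]), (10, 389.5, 240.8, [388, 240, 4, 3]), (7, 350.4, 208.3, [350, 207, 2, 4])]
0.0 [388.5, 240.0] 0.2 [387.3, 237.4] 0.4 [386.8, 234.4] 0.6 [387.1, 231.1] 0.8 [388.0, 227.6] 1.0 [389.6, 224.1] 1.2 [391.9, 220.8] 1.4 [394.6, 217.7] 1.6 [397.8, 215.0] 1.8 [401.3, 212.8] 2.0 [404.8, 211.2] 2.2 [408.4, 210.3] 2.4 [411.7, 210.2]
```

Call:
{"op": "carry_out", "data": {
  "slide": [
    [0,0,-3],
    [0,0,-3]
  ],
  "yaw": [0,0],
  "claw": [255,255]
}}

```text
clock: 31.97
eef_pos: [0.5491, -0.2509, 0.0486]
tcp_rot: [0.174, 0.984, 0.022, -0.017]
force: [-9.9, 7.5, 33.6]
finger_gap: -0.0002
```

The wrist force rose to 34 N after 4 mm: the bar is on its stop. Retreating straight up, then checking.

Call:
{"op": "carry_out", "data": {
  "slide": [
    [0,0,8],
    [0,0,25],
    [0,0,35],
    [-10,4,35],
    [-20,30,30],
    [-25,30,10],
    [-20,30,0],
    [0,30,0],
    [0,30,0],
    [0,0,0]
  ],
  "yaw": [0,0,0,0,0,0,0,0,0,0],
  "claw": [255,255,255,255,255,255,255,255,255,255]
}}

```text
clock: 32.8
eef_pos: [0.4836, -0.1126, 0.1934]
tcp_rot: [0.177, 0.984, 0.023, -0.016]
force: [0.2, 0.9, -0.8]
finger_gap: 0.0002
```

```bash
python3 -c "
from fin import *
tipfwd(); bar(); print()
t,a=red('top',(340,160,450,240)); print('top red',a); S=cam('scene'); T=cam('top')
sc=grab_frame('scene'); cv2.imwrite('pics/s30.png',sc); cv2.imwrite('pics/t30.png',t)
h=cv2.cvtColor(sc,cv2.COLOR_BGR2HSV); m=cv2.inRange(h,(0,130,90),(8,255,255))|cv2.inRange(h,(172,130,90),(180,255,255))
b=blobs(m,(375,225,405,260),5)
if a and b:
  p,e=tri([ray(T,a[0][1:3]),ray(S,b[0][1:3])]); d=p-FM; print('grip u,n',(d@UP*1e3).round(1),(d@NRM*1e3).round(1),'expect 10,17.5; resid',np.round(e,1))
print('R'); edges(sc,-1,S); print('L'); edges(sc,1,S)
print('top R'); edges(t,-1,T); print('top L'); edges(t,1,T)
t0=cv2.imread('pics/top0.png'); D=(np.abs(t.astype(int)-t0).max(2)>45).astype(np.uint8); print('changed',[x for x in blobs(D,(20,40,460,262),15)])
"
```

```text
tcp [ 0.4836 -0.1126  0.1934] z [-0.024  0.051 -0.998] tips@-40 [ 0.4846 -0.1147  0.2333] gap 0.0002 F [ 0.2  0.9 -0.8]
tip fwd,lat,z (mm) [-111.1  104.3  230.3] yaw -0.358
scene red [(52, 423.0, 195.2, [413, 190, 21, 11]), (26, 388.2, 239.3, [385, 236, 8, 8]), (7, 350.4, 208.3, [350, 207, 2, 4])]
0.0 [388.5, 240.0] 0.2 [387.3, 237.4] 0.4 [386.8, 234.4] 0.6 [387.1, 231.1] 0.8 [388.0, 227.6] 1.0 [389.6, 224.1] 1.2 [391.9, 220.8] 1.4 [394.6, 217.7] 1.6 [397.8, 215.0] 1.8 [401.3, 212.8] 2.0 [404.8, 211.2] 2.2 [408.4, 210.3] 2.4 [411.7, 210.2] 
top red [(2191, 385.2, 213.9, [359, 180, 55, 60]), (228, 362.2, 207.7, [352, 179, 20, 58]), (108, 448.7, 195.8, [448, 160, 2, 80])]
grip u,n -13.6 36.7 expect 10,17.5; resid [27.2 27.2]
R
downhill [192, 194, 197, 198, 199, 196, 190, 187, 184, 181, 179, 179, 178, 174, 167, 160, 148, 134, 122, 118, 116, 114, 113, 113, 116, 129]
uphill [195, 193, 193, 195, 197, 198, 205, 212, 217, 208, 178, 145, 110, 82, 70, 71, 79, 94, 117, 141, 163, 174, 176, 180, 181, 181]
+y [193, 186, 183, 185, 190, 195, 200, 205, 208, 207, 203, 192, 176, 160, 143, 128, 139, 156
[... 1256 characters left out ...]
8, 98, 97, 96, 96, 96, 95, 94, 93, 92, 92, 91, 89, 88, 87, 85, 84, 83, 82, 81, 81]
uphill [72, 71, 70, 69, 68, 68, 68, 69, 69, 68, 67, 66, 65, 64, 63, 62, 62, 60, 58, 57, 55, 54, 53, 52, 51, 49]
+y [82, 81, 80, 79, 78, 75, 68, 60, 53, 52, 52, 53, 59, 68, 76, 82, 82, 81, 81, 80, 80, 78, 75, 67, 59, 51]
-y [82, 82, 83, 83, 83, 83, 83, 83, 83, 83, 83, 83, 83, 82, 82, 82, 83, 83, 83, 83, 82, 82, 81, 80, 80, 81]
changed [(4731, 357.3, 219.9, [284, 174, 135, 88]), (145, 389.8, 255.1, [383, 250, 17, 12]), (102, 212.7, 238.1, [206, 230, 13, 18]), (90, 249.9, 226.4, [244, 220, 17, 14]), (45, 422.9, 194.1, [417, 191, 12, 8]), (44, 387.0, 179.8, [381, 177, 12, 7]), (22, 255.9, 233.1, [253, 230, 7, 7])]
```

Call:
{"op": "carry_out", "data": {
  "slide": [
    [0,-10,30],
    [5,-25,20],
    [10,-32,0],
    [10,-32,0],
    [5,-25,0],
    [0,-10,0],
    [0,0,0]
  ],
  "yaw": [0,0,0,0,0,0,0],
  "claw": [0,0,0,0,0,0,0]
}}

```text
clock: 33.53
eef_pos: [0.5083, -0.256, 0.2471]
tcp_rot: [0.184, 0.983, 0.021, -0.015]
force: [0.0, -0.5, 0.1]
finger_gap: 0.0834
```

```bash
python3 -c "
from fin import *
s,P,Rt=tips(); c=cam('wrist'); w,a=red('wrist',(230,120,420,330)); cv2.imwrite('pics/w31.png',w); print(a)
H=FM+.043*cx+[0,0,.0452]
for t in(0,.05,.1,.2):
    an=np.radians(210)-t; p=H+.05*(np.cos(an)*cx+np.sin(an)*np.array([0,0,1])); print(t,proj(c,p).round(1))
S=cam('scene'); sc,b=red('scene',(375,225,405,260)); print(b)
for i in a[:3]:
    p,e=tri([ray(c,i[1:3]),ray(S,b[0][1:3])]); d=p-FM; print('grip u,n',(d@UP*1e3).round(1),(d@NRM*1e3).round(1),np.round(e,2))
m=cv2.inRange(cv2.cvtColor(w,cv2.COLOR_BGR2HSV),(100,90,45),(130,255,255)); print(blobs(m,(100,60,640,330),60)); print('R'); edges(w,-1,c); print('L'); edges(w,1,c)
"
```

```text
tcp [ 0.5083 -0.256   0.2471] z [-0.021  0.048 -0.999] tips@-40 [ 0.5092 -0.2579  0.287 ] gap 0.0834 F [ 0.  -0.5  0.1]
[(234, 331.0, 209.8, [317, 206, 29, 9])]
0 [332.6 210.5]
0.05 [332.8 210. ]
0.1 [333.  209.5]
0.2 [333.3 209. ]
[(26, 388.2, 239.3, [385, 236, 8, 8])]
grip u,n 10.0 22.1 [0.16 0.16]
[(4161, 196.5, 81.7, [149, 60, 125, 62]), (339, 383.6, 173.8, [353, 167, 61, 19]), (295, 385.3, 233.8, [355, 223, 64, 19]), (286, 274.6, 236.0, [243, 224, 63, 20]), (248, 278.9, 174.0, [245, 168, 61, 18]), (83, 540.6, 291.2, [518, 283, 46, 17])]
R
downhill [192, 192, 192, 192, 193, 192, 191, 191, 190, 189, 190, 189, 185, 169, 156, 144, 133, 127, 126, 128, 141, 170, 182, 174, 160, 159]
uphill [201, 210, 216, 216, 218, 215, 215, 216, 218, 217, 204, 188, 176, 166, 160, 136, 101, 99, 113, 110, 119, 167, 202, 211, 211, 212]
+y [186, 187, 187, 189, 198, 206, 207, 202, 194, 188, 188, 186, 174, 153, 141, 149, 168, 180, 182, 173, 153, 140, 137, 135, 135, 140]
-y [198, 204, 204, 199, 190, 185, 185, 185, 185, 184, 186, 190, 194, 192, 183, 171, 157, 151, 155, 158, 165, 174, 179, 175, 150, 118]
L
downhill [185, 185, 184, 184, 183, 183, 183, 182, 182, 183, 182, 169, 125, 87, 76, 82, 86, 87, 96, 118, 131, 133, 126, 117, 113, 121]
uphill [186, 187, 186, 186, 188, 187, 186, 187, 187, 186, 186, 187, 188, 186, 175, 152, 108, 81, 102, 119, 119, 154, 189, 193, 192, 191]
+y [184, 186, 187, 186, 186, 188, 194, 201, 207, 203, 174, 141, 132, 135, 135, 135, 136, 133, 115, 91, 78, 79, 95, 117, 132, 135]
-y [205, 198, 190, 187, 187, 187, 187, 186, 187, 194, 203, 207, 203, 195, 189, 180, 163, 151, 144, 138, 144, 163, 177, 182, 176, 162]
```

The grip triangulates at u = 10.0 and n = 22 mm, against 17.5 mm expected when folded. That could be lighting bias on the sleeve, so I'll measure the black bar sleeves' silhouettes, which are free of that bias, at the three known bar positions and fit the hinge.

```bash
cat > blk.py <<'E'
from fin import *
def dark(im,roi,amin=15,v=60): 
    return blobs(cv2.inRange(cv2.cvtColor(im,cv2.COLOR_BGR2HSV),(0,0,0),(180,255,v)),roi,amin)
E
python3 -c "
from blk import *
sc=grab_frame('scene'); cv2.imwrite('pics/s32.png',sc); w=cv2.imread('pics/w31.png')
print('now wrist',[b for b in dark(w,(225,190,440,235))]); print('now scene',dark(sc,(355,215,425,275),8))
print('w2',dark(cv2.imread('pics/w2.png'),(180,236,370,256))); print('s0',dark(cv2.imread('pics/scene0.png'),(385,190,435,240),8))
print('w4',dark(cv2.imread('pics/w4.png'),(220,275,430,300)))
g=cv2.cvtColor(sc,cv2.COLOR_BGR2GRAY)
print(g[222:262:1,372:412:2])
"
```

```text
now wrist [(183, 388.1, 209.4, [373, 207, 32, 6]), (181, 273.6, 210.6, [258, 208, 32, 6])]
now scene [(17, 376.6, 226.7, [374, 224, 6, 7]), (16, 400.8, 253.4, [397, 250, 8, 8])]
w2 [(309, 348.2, 246.5, [329, 243, 39, 9]), (140, 196.6, 244.1, [188, 241, 24, 8])]
s0 [(115, 392.4, 205.0, [385, 195, 15, 21]), (96, 431.7, 210.9, [428, 201, 7, 19]), (37, 407.1, 192.0, [403, 190, 9, 7]), (26, 418.2, 224.0, [414, 220, 9, 9]), (17, 389.1, 191.1, [386, 190, 7, 5])]
w4 [(968, 403.4, 288.0, [376, 275, 54, 25]), (812, 242.0, 287.3, [220, 275, 52, 25])]
[[112 127 172 153 149 146  88  73 138 199 169 140 189 193 193 120 114 116
  116 114]
 [113  67 167 212 186 192 164  68 128 200 121 191 168 199 196 156 115 116
  115 116]
 [142  40 105 199 186 219 205 140  78 127 167 196 136 206 193 192 121 116
  115 114]
 [176  57  51 163 196 199 188 189  79 137 198 169 148 198 188 195 154 109
  116 116]
 [185 116  35 103 197 185 191 199 144 128 193 122 191 192 175 194 190 116
  111 116]
 [187 160  44  51 164 186 193 201 135  95 144 174 196 142 190 200 165 150
  113 114]
 [192 178  92  37 124 193 200 201 161  86 14
[... 2146 characters left out ...]
 212 193
  189 206]
 [114 124 141 115 124 194 195 187 172 186 192 210 198 184  66  47 168 216
  190 198]
 [115 116 123 131 147 177 201 151 186 180 207 201 188 214 157  38  97 244
  199 194]
 [121 116 113 165 163 142 152 173 180 189 192 190 198 241 195  51  53 196
  194 203]
 [115 114 114 129 123 125 120 151 185 199 187 185 211 208 193 108  93 167
  200 208]
 [112 113 115 120 128 124 111 134 184 195 185 193 195 191 203 212 125 206
  220 230]
 [130 108 113 117 163 144 106 136 191 185 190 203 192 189 219 229 127 195
  207 201]
 [156 128 113 117 138 129  98 154 195 181 192 199 189 200 200 200 192 167
  204 193]
 [160 133 116 112 116 164 102 163 181 192 189 189 194 207 195 193 221 195
  199 196]]
```

```bash
python3 -c "
from blk import *
S=cam('scene'); c=cam('wrist')
p=camera_params('wrist'); T=p['tool_from_camera']; Rt=R.from_quat([0.17389019,0.98475101,0.00258494,0.00457933]).as_matrix()
c2=(p['K'],Rt@T[:3,:3],Rt@T[:3,3]+np.array([.54577601,-.21664602,.24941359]))
def rep(n,x):
    q,e=x; d=q-FM; print(n,'lat',(d@cy*1e3).round(1),'u,n',(d@UP*1e3).round(1),(d@NRM*1e3).round(1),'fwd,z rel H',(d@cx*1e3-43).round(1),(d[2]*1e3-45.2).round(1),np.round(e,2))
rep('now L',tri([ray(c,(388.1,209.4)),ray(S,(376.6,226.7))])); rep('now R',tri([ray(c,(273.6,210.6)),ray(S,(400.8,253.4))]))
rep('init R',tri([ray(c2,(208,246.3)),ray(S,(418.2,224.0))])); rep('init G',tri([ray(c2,(278,246.5)),ray(S,(404.9,210.9))]))
# ring arcs heights by the same pair: centroids of arcs, wrist now vs scene0
w=cv2.imread('pics/w31.png'); s=cv2.imread('pics/scene0.png')
for n,a,b in(('Ld',(383.6,173.8),(366.0,239.6)),('Lu',(385.3,233.8),(385.3,224.6)),('Ru',(274.6,236.0),(409.4,250.1)),('Rd',(278.0,174.0),(389.3,267.5))): rep(n,tri([ray(c,a),ray(S,b)]))
"
```

```text
now L lat 60.6 u,n 9.7 18.3 fwd,z rel H -43.7 -24.5 [0.91 0.91]
now R lat -54.6 u,n 8.7 15.4 fwd,z rel H -43.2 -27.5 [1.37 1.37]
init R lat -58.8 u,n 79.4 64.5 fwd,z rel H -6.5 50.4 [0.61 0.61]
init G lat -1.9 u,n 79.7 66.3 fwd,z rel H -7.1 52.0 [1.02 1.02]
Ld lat 61.5 u,n -32.4 4.5 fwd,z rel H -73.3 -57.5 [2.09 2.09]
Lu lat 58.7 u,n 31.8 6.5 fwd,z rel H -18.7 -23.7 [0.39 0.39]
Ru lat -53.9 u,n 31.5 4.4 fwd,z rel H -17.9 -25.7 [0.38 0.38]
Rd lat -52.6 u,n -34.3 -0.6 fwd,z rel H -72.5 -62.8 [3.29 3.29]
```

The unbiased silhouettes give n = 18.3 and 15.4 mm (mean 16.9, expected 17.5) and u ≈ 9–10 mm, so the bar is fully down. Moving the arm clear for one last bystander comparison, then handing in.

Call:
{"op": "carry_out", "data": {
  "slide": [
    [-10,20,0],
    [-15,30,0],
    [-10,33,0],
    [-8,33,0],
    [-5,33,0],
    [0,33,0],
    [0,33,0],
    [0,33,0],
    [0,33,0],
    [0,33,0],
    [0,33,0],
    [0,33,0],
    [0,20,0],
    [0,0,0],
    [0,0,0]
  ],
  "yaw": [0,0,0,0,0,0,0,0,0,0,0,0,0,0,0],
  "claw": [0,0,0,0,0,0,0,0,0,0,0,0,0,0,0]
}}

```text
clock: 34.93
eef_pos: [0.4557, 0.1558, 0.2497]
tcp_rot: [0.169, 0.985, 0.034, -0.016]
force: [0.8, -0.3, 0.3]
finger_gap: 0.0857
```

```bash
python3 -c "
from fin import *
tips(); t=grab_frame('top'); s=grab_frame('scene'); T=cam('top')
for n,im,roi in(('top',t,(20,40,460,262)),('scene',s,(120,100,520,345))):
    o=cv2.imread(f'pics/{n}0.png'); D=(np.abs(im.astype(int)-o).max(2)>45).astype(np.uint8); print(n,blobs(D,roi,15))
def seg(im,lo,hi,roi): return blobs(cv2.inRange(cv2.cvtColor(im,cv2.COLOR_BGR2HSV),lo,hi),roi,15)[:1]
for im in(cv2.imread('pics/top0.png'),t):
    print('case',seg(im,(105,80,20),(130,255,140),(375,240,445,275)),'screwdriver',seg(im,(0,190,90),(8,255,255),(315,235,365,258)),'brown',seg(im,(8,40,110),(25,110,200),(270,225,305,255)),'bottle',seg(im,(90,120,100),(110,255,255),(345,130,372,160)),'turq',seg(im,(80,120,100),(95,255,255),(235,180,265,208)))
print('R');edges(t,-1,T);print('L');edges(t,1,T)"
```

```text
tcp [0.4557 0.1558 0.2497] z [-0.021  0.072 -0.997] tips@-40 [0.4565 0.1529 0.2896] gap 0.0857 F [ 0.8 -0.3  0.3]
top [(1702, 253.1, 219.3, [211, 183, 80, 79]), (204, 210.1, 238.9, [201, 230, 18, 19]), (121, 237.9, 250.1, [224, 228, 29, 34]), (42, 386.8, 179.8, [381, 177, 12, 7]), (42, 405.1, 186.9, [400, 184, 11, 7]), (41, 422.9, 194.2, [417, 191, 12, 7]), (39, 395.8, 201.1, [390, 198, 12, 9]), (33, 412.2, 207.7, [406, 205, 13, 6]), (32, 378.8, 194.0, [374, 191, 11, 7]), (18, 364.8, 183.1, [363, 178, 5, 11]), (15, 434.0, 199.1, [431, 197, 7, 5])]
scene [(1340, 238.5, 207.8, [208, 185, 59, 49]), (437, 254.6, 111.1, [242, 100, 24, 30]), (283, 168.7, 274.4, [160, 261, 21, 35]), (240, 124.9, 114.6, [120, 100, 11, 31]), (215, 144.9, 208.4, [134, 187, 22, 48]), (178, 127.2, 223.6, [120, 212, 14, 21]), (169, 209.9, 190.9, [200, 186, 21, 11]), (163, 411.2, 217.1, [391, 197, 41, 43]), (107, 135.6, 206.8, [132, 195, 9, 24]), (84, 131.2, 154.3, [129, 144, 6, 22]), (76, 379.5, 225.7, [370, 222, 18, 10]), (71, 388.2, 242.5, [382, 235, 13, 17]), (64, 401.5, 251.5, [396, 247, 13, 13]), (63, 391.6,
[... 1133 characters left out ...]
3, 126, 129, 130, 130]
-y [166, 171, 176, 179, 180, 183, 185, 184, 185, 185, 184, 183, 180, 175, 167, 161, 155, 157, 162, 166, 166, 162, 145, 124, 96, 91]
L
downhill [204, 201, 200, 199, 199, 199, 198, 198, 194, 185, 173, 162, 151, 138, 127, 116, 108, 110, 114, 118, 123, 131, 139, 149, 157, 159]
uphill [200, 201, 202, 205, 208, 207, 204, 202, 200, 198, 196, 196, 196, 180, 164, 147, 133, 121, 110, 99, 98, 107, 117, 127, 135, 142]
+y [172, 179, 185, 191, 195, 194, 188, 183, 179, 177, 176, 176, 175, 170, 164, 156, 156, 155, 154, 153, 150, 148, 142, 140, 141, 144]
-y [181, 184, 186, 188, 190, 190, 189, 189, 187, 183, 177, 172, 165, 158, 153, 158, 161, 162, 158, 151, 146, 139, 128, 118, 109, 112]
```

```bash
python3 -c "
from bench import finish_job
print(finish_job())"
```

```text
the job is handed in; nothing more can be done
None
```

I laid both clear blanks in the nests, one in the right and one in the left. I then folded the bar down until it met its stop, at about 34 N on the fingers. The job was handed in at about 35 s with the arm clear.

**What the last checks showed**
- **Blanks:** in the wrist, scene and top pictures, both blanks' edges lie about 31–35 mm from the nest centres. That puts them inside the rings, within about 1.5 mm of centre. I judged that they lie flat from these edges and from the bar going down, not from a direct tilt measurement.
- **Bar:** the black sleeves measure 18.3 and 15.4 mm above the deck (17.5 mm expected), so the bar reads as fully down.
- **Bystanders:** the glasses case, screwdriver and bottle are unmoved to within 0.2 px. The brown and turquoise blanks were partly hidden by the arm, but their visible edges are unchanged to within 1 px.

**What went wrong or disagreed**
- The red grip alone measured 22 mm above the deck, against 17.5 mm. I put this down to lighting on the sleeve.
- The fingertips turned out to sit about 40 mm behind the nominal TCP. Because of this, my first push on the bar passed over it, and the first grasp closed on top of a blank at about 18 N. I corrected both.
- I pushed the bar further back, to about 2.37 rad, to make room before loading.
- The tool picked up a tilt of a few degrees over the job.

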